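# Press-test a steriliser relief-valve spring and sort it by the reading

## Robot

A 6-joint arm with a two-finger parallel gripper is mounted at the origin on the work surface. World frame = base frame: x ahead of the robot, y to its left, z up, the work surface at z = 0. Lengths are in m, angles in rad, forces in N, time in s.
With the tool pointing down it reaches from about 0.325 to 0.875 m from the base axis. Payload 4.4 kg.
Tool frame: the origin (TCP) lies at the very end of the fingers, on their centre line; the grasp point (between the pads) lies 19 mm behind it; z points along the fingers, y is the line along which they close (so a half turn about z gives the same grasp; the last joint's range is limited). The gripper opens to 85 mm and grips with 20 to 120 N. Pads are 22 mm wide; open, the fingers measure 114 mm over their backs; the gripper's body (76 mm by 85 mm) begins 54 mm behind the grasp point. The pads swing forward as they close: fully open they stand 13 mm farther back than shut.
Start: joints at [1.036, 0.207, 1.542, -0, 1.393, -0.15], TCP at [0.215, 0.533, 0.199] pointing down, gripper open.
Joint ranges: [-2.73, 2.73], [-0.86, 2.22], [0.23, 2.46], [-1.11, 4.25], [0.08, 2.63], [-2.82, 2.82]. Speed limits (rad/s): [2.79, 2.79, 3.14, 3.14, 3.14, 3.14].

## Interface

Orientations are given as a unit quaternion [x, y, z, w].
In Python, from plant import env gives the robot as it stands.
- The arm moves only by the tool drive_tool, never from a script. Its arguments are lists of equal length, an entry for each row: "jaw": the closure, from 0 (fully open) to 1 (shut); "translation": the shift along the world's x, y, z each as a share of 0.25 m, from -1 to 1, a list of three; "roll": the turn about the world's z as a share of pi/2 rad, from -1 to 1. A call has 1 to 5 rows; each row is the pose to reach, as a shift and turn from the pose commanded when the call began; what a row does not reach only later rows make up. A row lasts 1/8 s, in which the tool goes at most 62.5 mm and 10.7 degrees, less where a joint would pass 70% of its speed; a pose out of reach is approached as far as the arm can. A call with a number of a shift or a turn outside -1 to 1 is refused whole. A call with a gripper value outside its range is refused whole. The fingers move at their own pace and stop on an object; "squeeze" is the grip in N (left out, the last holds). Time passes only in rows, so rows that repeat a pose let the fingers close. It gives the time, the measured TCP pose, the force, the opening and the grip force at its end, in the units of the state.
- env.sense(): the state, without advancing time (a new reading comes with each control period).
- env.read_camera(name): name is "side" or "top" or "wrist"; returns the picture (400x640x3 uint8, blue, green, red); there is no depth.
- env.camera_model(name): a dict with "K" (3x3 intrinsics, pixels), "k1" (the pictures are not rectified: a ray, as slopes to the right and down, at radius r is drawn at 1 + k1 r^2 times it, then the intrinsics apply), "pose" (4x4, takes a point from camera to world coordinates); the wrist camera has in their place "hand_eye" (4x4, takes a point from camera to tool coordinates, whose origin is the TCP and whose axes are the flange's). Camera axes: x right, y up, looking along -z (the intrinsics and any distortion apply to the point x, -y, -z); pixel columns grow to the right and rows downward; lengths in m; the calibration is good to about 2 mm. A picture is of the moment at which its call begins: read the wrist's pose just before it. camera_model takes no time and is no camera call.
- env.sign_off(): hands the job in; it is judged then, once.
The state is a dict: "t": time; "joint_positions": joint angles; "qvel": joint speeds; "tau": joint torques, N m; "ee_pos": TCP position; "tool_rot": TCP orientation; "ft_force": force on the tool from outside, world axes, zero at the start; "moment": the same for the moment, N m; "width": finger opening in m; "gripper_force": force on a finger pad.
Only numpy, scipy, OpenCV 4.12 (cv2) and the standard library are available. Lean on these libraries where they do the work, as an engineer would, in place of code of your own. Each camera call takes 0.05 s, during which the arm holds its last target. There are 200 camera calls.

## Task

The relief-valve spring from the steriliser, the one with the black knob and brass collar, has to be tested: stand it on the round plate of the dial tester between the three gauge pillars and push it down by its knob until the collar just rests on all three pillars, gently and without leaning on them, and keep it there for a couple of seconds while the dial takes the reading. If the hand that stays behind has reached the heavy line on the dial, stand the spring upright in the rectangular tray; if it fell short, stand it upright in the round bowl. Let go of it there and leave the other things on the table alone.

Things in the scene. Friction and masses are not known exactly. Their poses are not given: they have to be found in the camera images.
- knob_center (a point): Middle of the black fluted knob (26 mm diameter, 30 mm tall) of the spring assembly, which stands upright; z is its axis. Knob on a brass collar (54 mm diameter, 5 mm thick, underside 20 mm below this point), then a steel coil (24 mm) ending in a brass foot ring (27 mm outside, 20 mm inside, 4 mm tall), whose underside is 44 to 50 mm below the collar's when unloaded: worn springs are shorter.
- valve: The whole spring assembly, one piece weighing about 0.15 kg: lifted by the knob, all comes along. Origin: centre of the underside of its foot ring. Pressed lengthwise it resists with 2.2 N as it starts to give and 1.3 N more for each further mm.
- plate_top (a point): Centre of the upper face of the tester's round steel plate (36 mm), 60 mm above the table, sinking 1 mm per 4 N. In its middle a tapered boss, 14 mm diameter, 5.5 mm tall, goes inside the foot ring. It lies at one end of the grey housing (262 by 162 mm, 45 mm tall); x points from the plate to the dial, its centre 124 mm away.
- plate: The same round plate as a part; origin on its axis, 15 mm below its upper face.
- gauge: The height gauge round the plate: a knurled steel ring (66 mm) carrying three steel pillars with round-nosed tops (10 mm diameter, on a circle of 25 mm radius about the plate's axis). Its seat is fixed to the tester; the ring is screwed up or down for the job and may stand up to 3 mm above or below mid-height. Under load it does not give. Origin: under the middle of the housing, at table height.
- gauge_top (a point): Fixed mark on the plate's axis, 38 mm above the unloaded plate and 98 mm above the table: where the pillar tops are when the gauge ring is at mid-height. The true tops lie within 3 mm above or below it, by an amount that is not measured. With the collar on the pillars, the knob's middle is 20 mm above the true tops.
- needle (a joint): The live thin black needle of the flat dial: 0 at no load, growing clockwise, 0.25 rad for each newton on the plate; load on the pillars does not count. The dial is 110 mm across, under glass, facing up; zero is on the side towards the plate.
- max_hand (a joint): The broad black hand with a round tip on the same dial, pushed along by the needle and left standing at the greatest reading so far: 0.25 rad per newton, clockwise, 0 at the start. The one long heavy line on the dial is at 2.5 rad (10 N).
- tray_in (a point): Centre of the inner floor of the rectangular steel tray (120 mm along its x by 130 mm, walls 28 mm tall and 3 mm thick, floor 3 mm above the table).
- bowl_in (a point): Centre of the inner floor of the round straight-sided steel bowl (120 mm outside diameter, 45 mm tall, wall 3 mm).
- oil_bottle: Bystander: small amber dropper bottle, 32 mm diameter, 62 mm tall; origin under its centre.
- stain_jar: Bystander: amber glass staining jar with lid, 68 mm diameter, 94 mm tall; origin under its centre.
- valve_body: Bystander: stepped brass valve body, 42 mm diameter, 44 mm tall; origin under its centre.
- objective: Bystander: steel microscope objective standing on end, 24 mm diameter, 46 mm tall; origin under its centre.
- screwdriver: Bystander: screwdriver lying flat, 150 mm long; x along it.
- spanner: Bystander: spanner lying flat, 140 mm long; x along it.
Not all that is in view belongs to the job. Leave any pink, purple or turquoise look-alike of the valve alone.

How it is judged:
By the outcome, as a careful person would: the job done as asked, in the order asked, and still so for the second after the job is handed in, with the robot touching nothing.
It also fails if it takes over 64 s, if anything falls off the work surface, if the arm or the gripper's body presses on something with over 40 N, if the wrist force passes 120 N, or if a joint passes its speed limit or range.

## Working session

There is one attempt and no reset: what is moved stays moved. The work goes in short steps, Python scripts to look and compute and a tool call to move; the robot and the scene stay as the last step left them, time stands still between calls to the robot, and variables do not carry over. Pictures are saved under pics/ and viewed, at most 10 in all, crops included, and the job is handed in when it is done.

Besides the shell and the picture viewer there is one more tool, called after "Emit:" in YAML: its name, and indented under it one key for each argument. drive_tool: Moves the arm, as the interface text tells. Shift numbers are shares of 0.25 m and turn numbers shares of pi/2 rad, none past 1 either way. Its arguments: {"type":"object","properties":{"jaw":{"type":"array"},"translation":{"type":"array"},"roll":{"type":"array"},"squeeze":{"type":"number"}},"required":["jaw","translation","roll"]}

```bash
mkdir -p pics
cat > h.py <<'E'
import numpy as np, cv2
from plant import env
def model(n):
    m=env.camera_model(n)
    return np.array(m["K"]),float(m["k1"]),m
def campose(n,m):
    if "pose" in m: return np.array(m["pose"])
    from scipy.spatial.transform import Rotation as R
    s=env.sense(); T=np.eye(4); T[:3,:3]=R.from_quat(s["tool_rot"]).as_matrix(); T[:3,3]=s["ee_pos"]
    return T@np.array(m["hand_eye"])
def pix2(n,u,v,z,T=None):
    K,k1,m=model(n); T=campose(n,m) if T is None else T
    d=np.array([(u-K[0,2])/K[0,0],(v-K[1,2])/K[1,1]]); p=d.copy()
    for _ in range(30): p=d/(1+k1*(p@p))
    r=T[:3,:3]@np.array([p[0],-p[1],-1]); o=T[:3,3]
    return o+r*(z-o[2])/r[2]
def proj(n,P,T=None):
    K,k1,m=model(n); T=campose(n,m) if T is None else T
    c=np.linalg.inv(T)@np.append(P,1); p=np.array([c[0],-c[1]])/-c[2]; p=p*(1+k1*(p@p))
    return K[0,0]*p[0]+K[0,2],K[1,1]*p[1]+K[1,2]
E
python3 - <<'E'
from h import *
for n in("top","side"):
    cv2.imwrite(f"pics/{n}0.png",env.read_camera(n)); print(n,model(n)[:2],np.round(model(n)[2]["pose"],3))
s=env.sense();print(s["t"],s["ee_pos"],s["tool_rot"],s["ft_force"]); print(model("wrist"))
E
```

```text
top (array([[398.29936773,   0.        , 320.98588929],
       [  0.        , 398.29936773, 205.56090706],
       [  0.        ,   0.        ,   1.        ]]), 0.019863715856608122) [[ 4.000e-03  9.880e-01 -1.550e-01  3.770e-01]
 [-1.000e+00  4.000e-03 -2.000e-03 -2.000e-03]
 [-1.000e-03  1.550e-01  9.880e-01  1.141e+00]
 [ 0.000e+00  0.000e+00  0.000e+00  1.000e+00]]
side (array([[487.95873196,   0.        , 307.08753257],
       [  0.        , 487.95873196, 196.52093533],
       [  0.        ,   0.        ,   1.        ]]), -0.15354992500114353) [[ 0.71   0.375 -0.596 -0.448]
 [-0.704  0.389 -0.594 -0.973]
 [ 0.009  0.841  0.54   0.998]
 [ 0.     0.     0.     1.   ]]
0.1 [0.21492006 0.53250183 0.19759498] [ 1.90718598e-01  9.81644167e-01 -1.00590245e-03 -3.65256036e-04] [ 0.197308    0.26683263 -0.19236652]
(array([[338.13317333,   0.        , 317.87737985],
       [  0.        , 338.13317333, 203.45359716],
       [  0.        ,   0.        ,   1.        ]]), -0.04374561542696358, {'K': array([[338.13317333,   0.        , 317.87737985],
       [  0.        , 338.13317333, 203.45359716],
       [  0.        ,   0.        ,   1.        ]]), 'k1': -0.04374561542696358, 'hand_eye': array([[-3.28373481e-04,  9.49473773e-01,  3.13846215e-01,
         8.05441351e-02],
       [ 9.99999842e-01,  1.68540107e-04,  5.36406081e-04,
        -6.82429264e-04],
       [ 4.56407831e-04,  3.13846342e-01, -9.49473678e-01,
        -1.75297778e-01],
       [ 0.00000000e+00,  0.00000000e+00,  0.00000000e+00,
         1.00000000e+00]])})
```

View pics/top0.png

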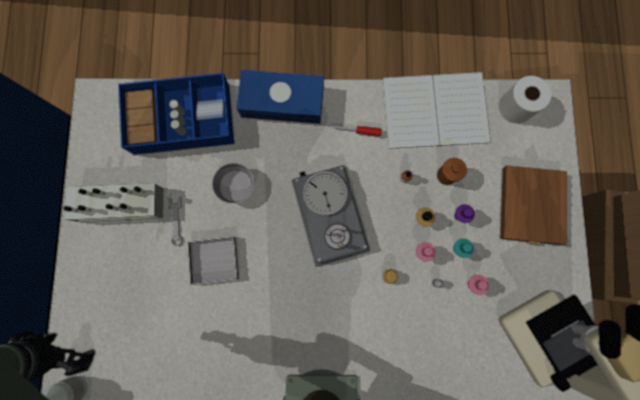

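View pics/side0.png

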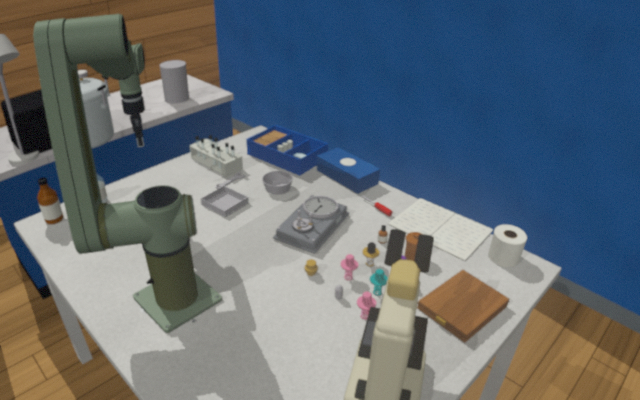

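The top view shows these candidates:
- Black knob with brass collar at top (427,216), side (371,250).
- Look-alikes: purple (465,213), turquoise (464,247), pink (427,252) and pink (480,285).
- Also in the area: brass valve body at (390,276), dropper bottle at (407,176) and stain jar at (453,171).

I choose (427,216). The tester plate is at (338,237), the dial at (324,192), the tray at (215,261) and the bowl at (235,183).

Run:
```python
from h import *
im=cv2.imread("pics/top0.png")
a=cv2.resize(im[150:300,350:510],None,fx=3.6,fy=3.6,interpolation=cv2.INTER_CUBIC)
cv2.imwrite("pics/c1.png",a)
b=cv2.resize(im[150:300,180:380],None,fx=4,fy=4,interpolation=cv2.INTER_CUBIC)
cv2.imwrite("pics/c2.png",b)
for nm,u,v,z in [("knob",428,216,.08),("plate",338,237,.07),("dial",324,192,.045),("tray",214,262,.003),("bowltop",234,182,.045),("bottle",407,176,.06),("jar",454,169,.09),("body",390,276,.04),("purple",465,213,.08),("pink",427,252,.08),("turq",464,247,.08)]:
    print(nm,np.round(pix2("top",u,v,z),3))
```

```text
knob [ 0.516 -0.287  0.08 ]
plate [ 0.46  -0.046  0.07 ]
dial [ 0.588 -0.008  0.045]
tray [0.393 0.302 0.003]
bowltop [0.615 0.245 0.045]
bottle [ 0.631 -0.238  0.06 ]
jar [ 0.643 -0.359  0.09 ]
body [ 0.357 -0.188  0.04 ]
purple [ 0.525 -0.386  0.08 ]
pink [ 0.421 -0.28   0.08 ]
turq [ 0.434 -0.378  0.08 ]
```

View pics/c1.png

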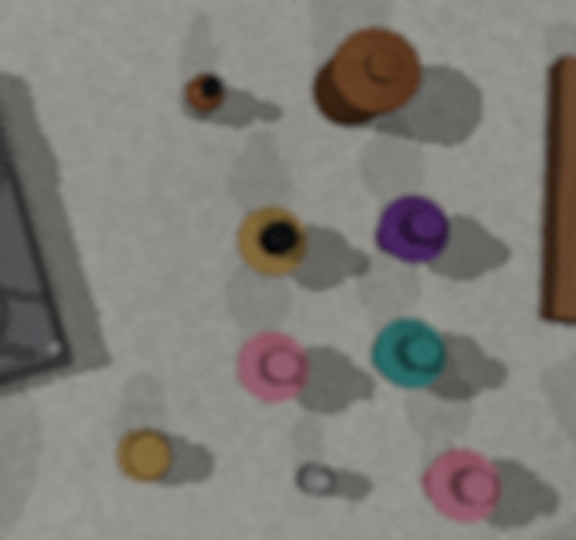

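View pics/c2.png

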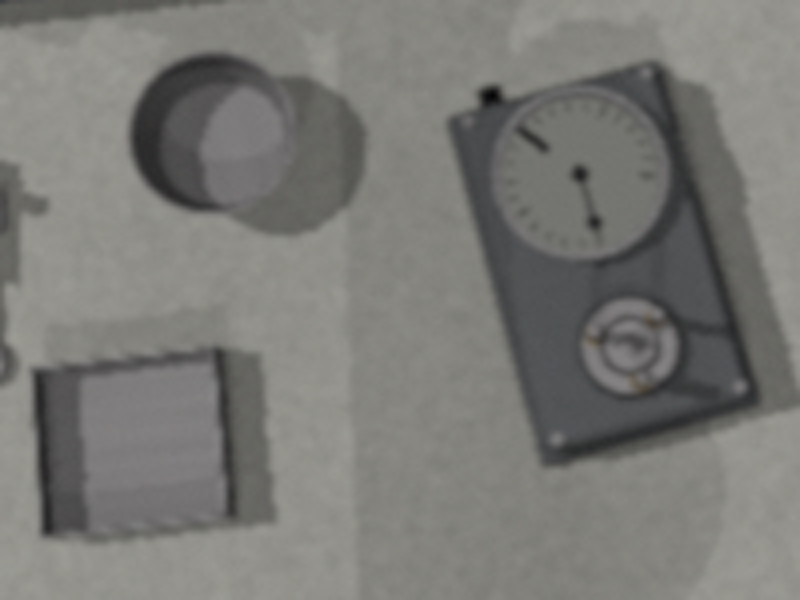

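The crop confirms the black knob and brass collar at top (427.5,216). The dial's heavy line is at the upper left, the max hand points to zero, and the bowl and tray are empty. I'm moving over to the knob.

Emit:
drive_tool:
  jaw: [0.3,0.3,0.3,0.3,0.3]
  translation:
    - [0.4,-0.98,0]
    - [0.4,-0.98,0]
    - [0.4,-0.98,0]
    - [0.4,-0.98,0]
    - [0.4,-0.98,0]
  roll: [0,0,0,0,0]
  squeeze: 40

```text
t: 0.72
ee_pos: [0.3158, 0.2854, 0.1982]
tool_rot: [0.193, 0.981, -0.0, -0.0]
ft_force: [-0.3, 1.2, -0.5]
width: 0.0598
gripper_force: 0.0
```

Emit:
drive_tool:
  jaw: [0.4,0.4,0.4,0.4,0.4]
  translation:
    - [0.4,-1,0]
    - [0.4,-1,0]
    - [0.4,-1,0]
    - [0.4,-1,0]
    - [0.4,-1,0]
  roll: [0,0,0,0,0]

```text
t: 1.35
ee_pos: [0.4164, 0.0358, 0.1987]
tool_rot: [0.193, 0.981, -0.0, 0.0]
ft_force: [0.0, -0.0, -0.2]
width: 0.0511
gripper_force: 0.0
```

Emit:
drive_tool:
  jaw: [0.4,0.4,0.4,0.4,0.4]
  translation:
    - [0.4,-1,0]
    - [0.4,-1,0]
    - [0.4,-1,0]
    - [0.4,-1,0]
    - [0.4,-1,0]
  roll: [0,0,0,0,0]

```text
t: 1.98
ee_pos: [0.5164, -0.2144, 0.198]
tool_rot: [0.192, 0.981, 0.0, -0.0]
ft_force: [0.9, 0.2, 0.1]
width: 0.0512
gripper_force: 0.0
```

Emit:
drive_tool:
  jaw: [0.4,0.4,0.4,0.4]
  translation:
    - [0,-0.3,0]
    - [0,-0.3,0]
    - [0,-0.3,0]
    - [0,-0.3,0]
  roll: [0,0,0,0]

```text
t: 2.48
ee_pos: [0.5154, -0.2848, 0.1985]
tool_rot: [0.19, 0.982, 0.001, -0.0]
ft_force: [0.5, 0.3, -0.1]
width: 0.0514
gripper_force: 0.0
```

Run:
```python
from h import *
from scipy.spatial.transform import Rotation as R
s=env.sense(); T=campose("wrist",model("wrist")[2]); np.save("T1.npy",T)
im=env.read_camera("wrist"); cv2.imwrite("pics/w1.png",im)
g=im.max(2).astype(int); 
print(s["ee_pos"],proj("wrist",[0.516,-0.287,0.08],T))
```

```text
[ 0.51540686 -0.28481938  0.19846234] (np.float64(316.67441098826623), np.float64(187.55823475901565))
```

View pics/w1.png

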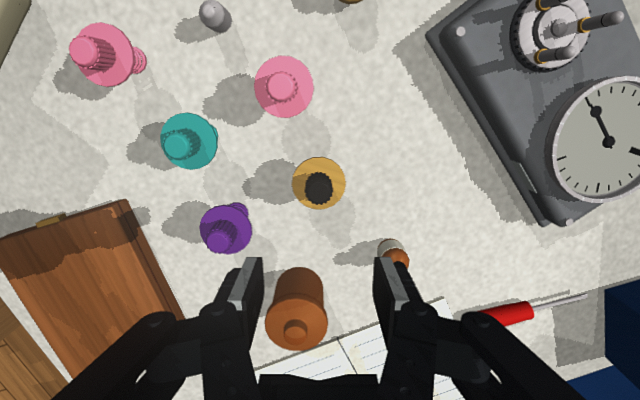

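The wrist view shows the collar centred near (319,183) with the knob at (319,189). The valve stands clear of the pink one at (284,87) and the purple one at (226,229). I'll fit it and work out the position.

Run:
```python
from h import *
T=np.load("T1.npy"); im=cv2.imread("pics/w1.png"); c=im[140:225,280:360]
h=cv2.cvtColor(c,cv2.COLOR_BGR2HSV)
br=((h[...,0]>12)&(h[...,0]<35)&(h[...,1]>90)&(h[...,2]>90)).astype(np.uint8)
bk=((h[...,2]<75)).astype(np.uint8)
def big(m):
    n,l,s,_=cv2.connectedComponentsWithStats(m); i=1+s[1:,4].argmax(); return s[i],(l==i).astype(np.uint8)
sb,mb=big(br); sk,mk=big(bk)
hull=cv2.convexHull(cv2.findContours(mb,0,1)[0][0]) if 1 else 0
cs=max(cv2.findContours(mb,0,1)[0],key=len); e=cv2.fitEllipse(cv2.convexHull(cs))
print("collar",sb,e); ctr=np.array(e[0])+[280,140]
ks=max(cv2.findContours(mk,0,1)[0],key=len); print("knob",sk,cv2.fitEllipse(ks))
for z in(.049,.052,.055): 
    P=pix2("wrist",*ctr,z,T); q=[proj("wrist",P+np.array([.027*np.cos(a),.027*np.sin(a),0]),T) for a in np.linspace(0,6.28,60)]
    q=np.array(q); print(z,np.round(P,4),np.ptp(q,0), "knob mid pred",proj("wrist",P+[0,0,.015],T),"top",proj("wrist",P+[0,0,.030],T))
```

```text
collar [  12   17   54   52 1497] ((38.364803314208984, 42.658451080322266), (52.16825485229492, 53.174686431884766), 85.7245864868164)
knob [ 25  32  28  32 686] ((38.29560089111328, 48.09823989868164), (26.629138946533203, 30.877607345581055), 177.41952514648438)
0.049 [ 0.5199 -0.2869  0.049 ] [54.40461757 52.74431573] knob mid pred (np.float64(318.3959346494585), np.float64(186.67943211408158)) top (np.float64(318.42995411165725), np.float64(191.07463577315673))
0.052 [ 0.5192 -0.2866  0.052 ] [54.91180957 53.236323  ] knob mid pred (np.float64(318.3962378338563), np.float64(186.7185970764183)) top (np.float64(318.43061832529673), np.float64(191.16046234825112))
0.055 [ 0.5185 -0.2863  0.055 ] [55.42854444 53.73759893] knob mid pred (np.float64(318.39654698164696), np.float64(186.7585324833758)) top (np.float64(318.43129622138827), np.float64(191.2480573929904))
```

Emit:
drive_tool:
  jaw: [0.4,0.4,0.4,0.4,0.4]
  translation:
    - [0.015,-0.008,-0.2]
    - [0.015,-0.008,-0.4]
    - [0.015,-0.008,-0.5]
    - [0.015,-0.008,-0.56]
    - [0.015,-0.008,-0.56]
  roll: [0,0,0,0,0]

```text
t: 3.15
ee_pos: [0.5188, -0.2877, 0.0581]
tool_rot: [0.19, 0.982, 0.0, -0.001]
ft_force: [-0.1, -0.3, 0.1]
width: 0.0515
gripper_force: 0.0
```

Emit:
drive_tool:
  jaw: [0.4,0.4,0.4]
  translation:
    - [0,0,-0.008]
    - [0,0,-0.008]
    - [0,0,-0.008]
  roll: [0,0,0]

```text
t: 3.52
ee_pos: [0.5197, -0.2893, 0.0577]
tool_rot: [0.191, 0.982, -0.0, 0.001]
ft_force: [-0.2, 0.3, -0.6]
width: 0.0511
gripper_force: 0.0
```

Emit:
drive_tool:
  jaw: [0.7,0.9,0.9,0.9,0.9]
  translation:
    - [0,0,0]
    - [0,0,0]
    - [0,0,0]
    - [0,0,0]
    - [0,0,0]
  roll: [0,0,0,0,0]
  squeeze: 60

```text
t: 4.15
ee_pos: [0.519, -0.2888, 0.0566]
tool_rot: [0.191, 0.982, 0.0, -0.0]
ft_force: [0.4, 0.6, -0.9]
width: 0.0085
gripper_force: 0.0
```

Run:
```python
from h import *
im=env.read_camera("wrist"); cv2.imwrite("pics/w2.png",im); print(env.sense()["width"])
```

```text
0.008702544347426273
```

View pics/w2.png

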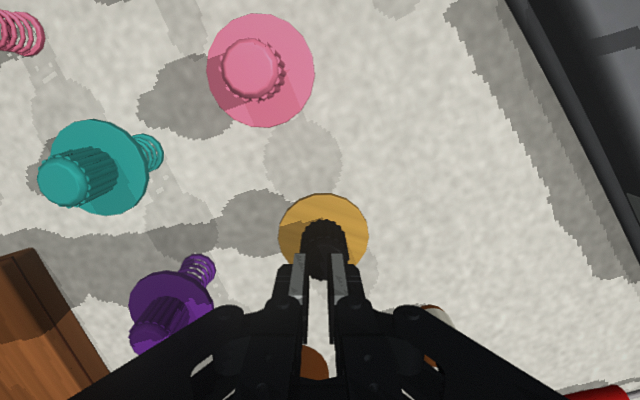

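The fingers closed short of the knob. It is at (323,235) with the collar at (323,230), just ahead of the fingers in the image, still standing upright. I'll recheck where the TCP projects.

Run:
```python
from h import *
from scipy.spatial.transform import Rotation as R
T=campose("wrist",model("wrist")[2]); s=env.sense(); q=R.from_quat(s["tool_rot"]).as_matrix(); p=np.array(s["ee_pos"])
print("tcp",p,proj("wrist",p,T),"grasp",proj("wrist",p-q[:,2]*.019,T))
print("qx",q[:,0])
im=cv2.imread("pics/w2.png")[180:280,260:390]; h=cv2.cvtColor(im,cv2.COLOR_BGR2HSV)
m=((h[...,0]>12)&(h[...,0]<35)&(h[...,1]>90)&(h[...,2]>80)).astype(np.uint8)
ys,xs=np.nonzero(m); print("brass bbox",xs.min()+260,xs.max()+260,ys.min()+180,ys.max()+180)
# collar fit via top/left/right edge
from scipy.optimize import least_squares
cs=max(cv2.findContours(m,0,1)[0],key=len)[:,0,:]+[260,180]
o=cs[cs[:,1]<228]
def f(v,z):
    A=np.linspace(0,2*np.pi,180); c=np.array([proj("wrist",[v[0]+.027*np.cos(a),v[1]+.027*np.sin(a),z],T) for a in A])
    return [cv2.pointPolygonTest(c.astype(np.float32).reshape(-1,1,2),(float(x),float(y)),True) for x,y in o[::3]]
for z in(.049,.052,.055):
    r=least_squares(f,pix2("wrist",323,235,z,T)[:2],args=(z,),loss="soft_l1",diff_step=1e-4); print(z,r.x,r.cost,"offset in tool",q.T@(np.append(r.x,z)-p))
```

```text
tcp [ 0.51903365 -0.28883344  0.05664609] (np.float64(319.2676454796538), np.float64(241.27661508642174)) grasp (np.float64(319.394350728693), np.float64(256.77931236776016))
qx [-9.27221317e-01  3.74513854e-01  5.65837747e-05]
brass bbox 278 368 193 265Traceback (most recent call last):
  File "<stdin>", line 17, in <module>
    return func(*args, **kwargs)
    result = trf(vector_fun.fun, vector_fun.jac, x0, f0, J0, lb, ub, ftol, xtol,
                 gtol, max_nfev, x_scale, loss_function, tr_solver,
                 tr_options.copy(), verbose, callback=callback_wrapped)
    return trf_no_bounds(
        fun, jac, x0, f0, J0, ftol, xtol, gtol, max_nfev, x_scale,
        loss_function, tr_solver, tr_options, verbose, callback=callback)
    J = jac(x)
    self._update_jac()
    ~~~~~~~~~~~~~~~~^^
    self.J = self.jac_wrapped(xp_copy(self.x), f0=self.f)
             ~~~~~~~~~~~~~~~~^^^^^^^^^^^^^^^^^^^^^^^^^^^^
    J, dct = approx_derivative(
             ~~~~~~~~~~~~~~~~~^
        self.fun,
        ^^^^^^^^^
    ...<2 lines>...
        **self.finite_diff_options,
        ^^^^^^^^^^
[... 249 characters left out ...]
                            mf)
                             ^^^
    df = [f_eval - f0 for f_eval in f_evals]
                                    ^^^^^^^
    f = np.atleast_1d(self.fun(x, *self.args, **self.kwargs))
                      ~~~~~~~~^^^^^^^^^^^^^^^^^^^^^^^^^^^^^^
    return np.atleast_1d(self.fun(x))
                         ~~~~~~~~^^^
    return self.f(x, *self.args, **self.kwargs)
           ~~~~~~^^^^^^^^^^^^^^^^^^^^^^^^^^^^^^
  File "<stdin>", line 14, in f
  File "h.py", line 18, in proj
    K,k1,m=model(n); T=campose(n,m) if T is None else T
           ~~~~~^^^
  File "h.py", line 4, in model
    m=env.camera_model(n)
ValueError: time passes only in moves, steps and waits
```

Run:
```python
import re
t=open("h.py").read()
t=t.replace('def model(n):\n    m=env.camera_model(n)\n','import os,pickle\ndef model(n):\n    f=f"m_{n}.pkl"\n    if n in C: m=C[n]\n    elif os.path.exists(f): m=C[n]=pickle.load(open(f,"rb"))\n    else: m=C[n]=env.camera_model(n); pickle.dump(m,open(f,"wb"))\n').replace("import os","C={}\nimport os")
open("h.py","w").write(t)
from h import *
for n in("top","side","wrist"): model(n)
s=env.sense(); print(s["t"],s["width"],s["gripper_force"],s["ft_force"])
sd=env.read_camera("side"); tp=env.read_camera("top")
w=cv2.imread("pics/w2.png")
R=lambda i,f:cv2.resize(i,(400,300),interpolation=cv2.INTER_CUBIC)
u,v=map(int,proj("side",[.519,-.288,.07])); print(u,v)
u2,v2=map(int,proj("top",[.519,-.288,.07]))
a=np.vstack([np.hstack([R(sd[v-45:v+45,u-60:u+60],0),R(w[180:330,220:420],0)]),np.hstack([R(tp[v2-45:v2+45,u2-60:u2+60],0),R(sd,0)])])
cv2.imwrite("pics/x1.png",a)
```

```text
4.2 0.008702544347426273 0.0 [-0.62570471  0.21554118  0.62565099]
371 246
```

View pics/x1.png

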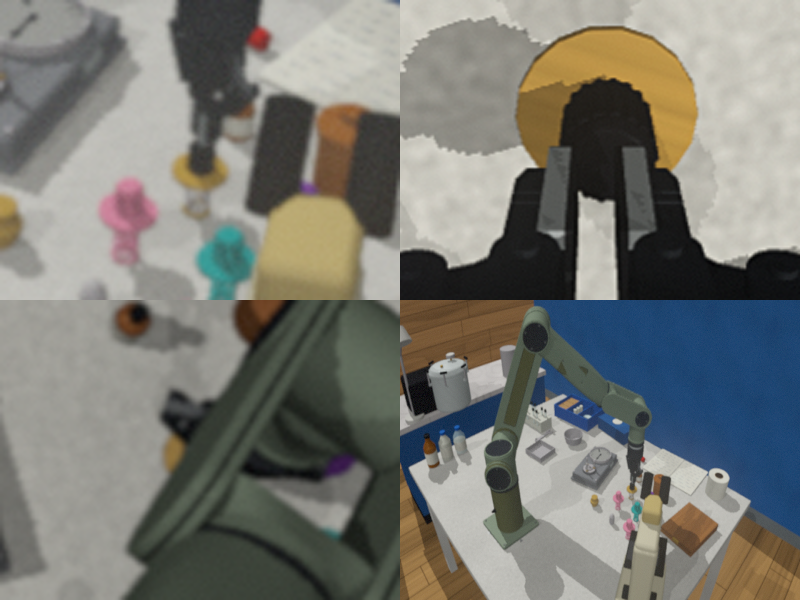

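The pads sit above the knob in the picture: the tips at about (297,254) and (337,254) occlude it. So the real fingertips end higher than I assumed. I'll open and go down in small steps, watching the force. The spring is soft, so touching the collar is harmless.

Emit:
drive_tool:
  jaw: [0.5,0.5,0.5,0.5,0.5]
  translation:
    - [0,0,0]
    - [0,0,0]
    - [0,0,-0.01]
    - [0,0,-0.02]
    - [0,0,-0.02]
  roll: [0,0,0,0,0]

```text
t: 4.92
ee_pos: [0.5188, -0.2886, 0.0512]
tool_rot: [0.191, 0.982, 0.0, -0.0]
ft_force: [0.3, -0.2, 0.2]
width: 0.043
gripper_force: 0.0
```

Emit:
drive_tool:
  jaw: [0.5,0.5,0.5]
  translation:
    - [0,0,-0.01]
    - [0,0,-0.01]
    - [0,0,-0.01]
  roll: [0,0,0]

```text
t: 5.3
ee_pos: [0.5191, -0.2888, 0.0491]
tool_rot: [0.191, 0.982, -0.0, -0.0]
ft_force: [-0.2, 0.1, 0.1]
width: 0.0428
gripper_force: 0.0
```

Emit:
drive_tool:
  jaw: [0.5,0.5,0.5]
  translation:
    - [0,0,-0.01]
    - [0,0,-0.01]
    - [0,0,-0.01]
  roll: [0,0,0]

```text
t: 5.68
ee_pos: [0.5191, -0.2888, 0.0466]
tool_rot: [0.191, 0.982, 0.0, -0.0]
ft_force: [0.7, -0.4, 0.2]
width: 0.0425
gripper_force: 0.0
```

Emit:
drive_tool:
  jaw: [0.5,0.5,0.5]
  translation:
    - [0,0,-0.01]
    - [0,0,-0.01]
    - [0,0,-0.01]
  roll: [0,0,0]

```text
t: 6.05
ee_pos: [0.519, -0.2888, 0.0441]
tool_rot: [0.191, 0.982, 0.0, -0.0]
ft_force: [0.2, 0.8, 0.6]
width: 0.0427
gripper_force: 0.0
```

Run:
```python
from h import *
im=env.read_camera("wrist"); cv2.imwrite("pics/w3.png",im[150:350,190:450])
s=env.sense(); print(s["ee_pos"],s["ft_force"],s["moment"])
```

```text
[ 0.51906666 -0.28884718  0.04416913] [-0.23335382  0.01869122 -0.37939067] [ 0.03577302  0.03690564 -0.04575286]
```

View pics/w3.png

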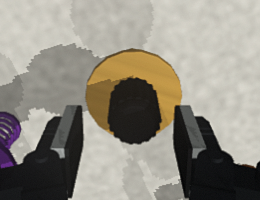

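The knob (crop (134,110)) is centred between the pads. The pad gap shows the tips about 28–35 mm above the collar, so I can keep going down gently.

Emit:
drive_tool:
  jaw: [0.5,0.5,0.5,0.5]
  translation:
    - [0,0,-0.015]
    - [0,0,-0.03]
    - [0,0,-0.04]
    - [0,0,-0.04]
  roll: [0,0,0,0]

```text
t: 6.6
ee_pos: [0.5188, -0.2886, 0.0338]
tool_rot: [0.191, 0.982, 0.0, -0.0]
ft_force: [0.1, 0.0, -0.7]
width: 0.0429
gripper_force: 0.0
```

Emit:
drive_tool:
  jaw: [0.5,0.5,0.5]
  translation:
    - [0,0,-0.01]
    - [0,0,-0.02]
    - [0,0,-0.02]
  roll: [0,0,0]

```text
t: 6.98
ee_pos: [0.5188, -0.2887, 0.0289]
tool_rot: [0.191, 0.982, 0.0, -0.0]
ft_force: [0.1, -0.1, 0.2]
width: 0.0424
gripper_force: 0.0
```

Run:
```python
from h import *
im=env.read_camera("wrist"); sd=env.read_camera("side"); u,v=366,240
R=lambda i:cv2.resize(i,(400,300),interpolation=cv2.INTER_CUBIC)
cv2.imwrite("pics/w4.png",np.hstack([R(im[150:330,200:440]),R(sd[v-45:v+45,u-60:u+60])]))
```

```text
(no output)
```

View pics/w4.png

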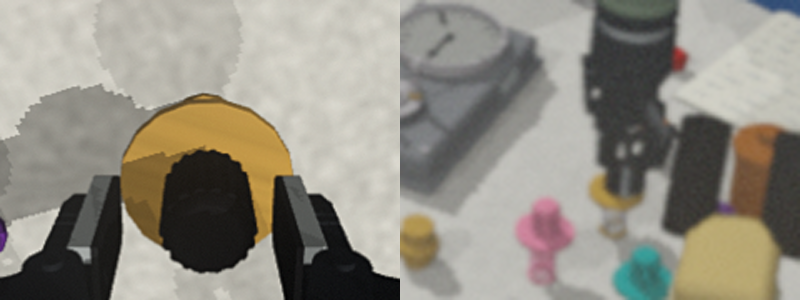

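Collar 103 px wide against a 95 px pad gap puts the tips about 23 mm above the collar. I'll go down 14 mm more, then close.

Emit:
drive_tool:
  jaw: [0.5,0.5,0.5,0.5]
  translation:
    - [0,0.006,-0.02]
    - [0,0.006,-0.04]
    - [0,0.006,-0.055]
    - [0,0.006,-0.055]
  roll: [0,0,0,0]

```text
t: 7.58
ee_pos: [0.5189, -0.2871, 0.0151]
tool_rot: [0.191, 0.982, 0.0, -0.0]
ft_force: [-1.1, 0.4, 0.8]
width: 0.0429
gripper_force: 0.5
```

Emit:
drive_tool:
  jaw: [0.6,0.7,0.8,0.9,0.9]
  translation:
    - [0,0,0]
    - [0,0,0]
    - [0,0,0]
    - [0,0,0]
    - [0,0,0]
  roll: [0,0,0,0,0]
  squeeze: 60

```text
t: 8.2
ee_pos: [0.5195, -0.2871, 0.0157]
tool_rot: [0.191, 0.982, 0.0, 0.0]
ft_force: [1.7, 2.7, 3.9]
width: 0.0246
gripper_force: 58.8
```

Gripped, with a width of 24.6 mm. I'll lift it and move next to the tester.

Emit:
drive_tool:
  jaw: [0.9,0.9,0.9,0.9,0.9]
  translation:
    - [0,0,0.15]
    - [0,0,0.35]
    - [0,0,0.58]
    - [0,0,0.6]
    - [0,0,0.6]
  roll: [0,0,0,0,0]

```text
t: 8.82
ee_pos: [0.5182, -0.2875, 0.1646]
tool_rot: [0.191, 0.982, -0.0, -0.001]
ft_force: [-0.1, 1.0, -2.8]
width: 0.0245
gripper_force: 59.2
```

Emit:
drive_tool:
  jaw: [0.9,0.9,0.9,0.9,0.9]
  translation:
    - [0,0.25,0]
    - [0,0.5,0]
    - [0,0.75,0]
    - [0,0.88,0]
    - [0,0.88,0]
  roll: [0,0,0,0,0]

```text
t: 9.45
ee_pos: [0.5164, -0.0646, 0.162]
tool_rot: [0.189, 0.982, 0.0, -0.003]
ft_force: [-0.3, -0.4, -2.0]
width: 0.0245
gripper_force: 59.6
```

Run:
```python
from h import *
T=campose("wrist",model("wrist")[2]); s=env.sense(); np.save("T5.npy",T); print(s["ee_pos"],s["ft_force"],s["width"],s["gripper_force"])
im=env.read_camera("wrist"); cv2.imwrite("pics/w5.png",im)
print(proj("wrist",[.46,-.046,.06],T))
for (u,v) in [(337.2,237.2)]: print(pix2("top",u,v,.098))
print(pix2("top",337.75,236.5,.058))
```

```text
[ 0.51640422 -0.06458634  0.16200853] [-0.34123525 -0.3823997  -1.95777189] 0.024470886048364716 59.59519922733307
(np.float64(314.4621157987453), np.float64(120.7981160778581))
[ 0.45718632 -0.04265341  0.098     ]
[ 0.46216983 -0.04571325  0.058     ]
```

View pics/w5.png

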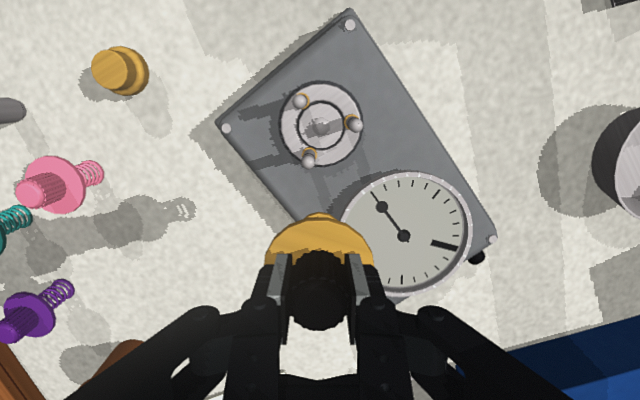

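The spring is held upright. In the wrist view the plate is at about (320,126), with pillar tops at (301,101), (354,125) and (309,160). The dial centre is at (403,236) with its hands at zero.

Run:
```python
from h import *
from scipy.optimize import least_squares
T=np.load("T5.npy"); im=cv2.imread("pics/w5.png"); g=cv2.cvtColor(im,6).astype(np.float32); g=cv2.GaussianBlur(g,(0,0),1)
A=np.linspace(0,2*np.pi,120,endpoint=False)
# dark gap circle round the plate: minimise mean brightness on circle r~18-20mm at z=.06
def cost(x,y,r,z=.06):
    q=np.array([proj("wrist",[x+r*np.cos(a),y+r*np.sin(a),z],T) for a in A],np.float32)
    return np.median(cv2.remap(g,q[:,:1],q[:,1:],1))
c0=pix2("wrist",320,126,.06,T); best=min((cost(c0[0]+i*.001,c0[1]+j*.001,r),c0[0]+i*.001,c0[1]+j*.001,r) for i in range(-6,7) for j in range(-6,7) for r in(.0175,.0185,.0195,.0205))
print("guess",c0,"fit",best)
p=np.array([pix2("wrist",u,v,.095,T)[:2] for u,v in[(301,101),(354.5,125),(309,160)]])
r=least_squares(lambda v:np.hypot(*(p-v[:2]).T)-.025,p.mean(0)); print("pillars",r.x,r.fun)
d=pix2("wrist",403,236,.047,T); print("dial",d, "dist",np.hypot(*(d-c0)[:2]))
s=env.sense();print(s["ee_pos"])
```

```text
guess [ 0.46546062 -0.04338944  0.06      ] fit (np.float32(92.02725), np.float64(0.46546061913022607), np.float64(-0.042389443786710806), 0.0185)
pillars [ 0.46487603 -0.04253489] [-0.00133508 -0.001281   -0.00133093]
dial [ 0.58886451 -0.00878619  0.047     ] dist 0.12816358809224077
[ 0.51697262 -0.06618794  0.16249788]
```

Emit:
drive_tool:
  jaw: [0.9,0.9,0.9,0.9,0.9]
  translation:
    - [-0.1,0.045,0]
    - [-0.207,0.094,0]
    - [-0.207,0.094,0]
    - [-0.207,0.094,0]
    - [-0.207,0.094,0]
  roll: [0,0,0,0,0]

```text
t: 10.12
ee_pos: [0.4679, -0.0447, 0.1652]
tool_rot: [0.191, 0.982, -0.0, 0.0]
ft_force: [0.6, -0.2, -1.1]
width: 0.0246
gripper_force: 59.6
```

Run:
```python
from h import *
from scipy.optimize import least_squares
T=campose("wrist",model("wrist")[2]); s=env.sense(); print(s["ee_pos"],s["ft_force"],s["tool_rot"])
im=env.read_camera("wrist"); cv2.imwrite("pics/w6.png",im); np.save("T6.npy",T)
h=cv2.cvtColor(im,cv2.COLOR_BGR2HSV)[190:300,240:400]
m=((h[...,0]>12)&(h[...,0]<35)&(h[...,1]>90)&(h[...,2]>80)).astype(np.uint8)
cs=max(cv2.findContours(m,0,1)[0],key=len)[:,0,:]+[240,190]
x,y,w,hh=cv2.boundingRect(cs.reshape(-1,1,2)); print("bbox",x,y,w,hh)
top=np.array([[u,cs[cs[:,0]==u,1].min()] for u in range(x+3,x+w-3)]); top=top[top[:,1]<y+28]
def f(v):
    A=np.linspace(0,2*np.pi,120); c=np.array([proj("wrist",[v[0]+.027*np.cos(a),v[1]+.027*np.sin(a),v[2]],T) for a in A]).astype(np.float32).reshape(-1,1,2)
    return [cv2.pointPolygonTest(c,(float(a),float(b)),True) for a,b in top[::2]]
r=least_squares(f,[*s["ee_pos"][:2],s["ee_pos"][2]+.03],diff_step=1e-3,loss="soft_l1"); print("collar top",r.x,"rms",np.sqrt(np.mean(np.square(f(r.x)))),len(top))
```

```text
[ 0.46790378 -0.04472537  0.1652294 ] [ 0.62051987 -0.23634802 -1.10424118] [ 1.91269745e-01  9.81537502e-01 -1.30824151e-04  2.61146716e-06]
bbox 264 205 110 62
collar top [ 0.48396647 -0.05206027  0.14418993] rms 3.5067099225636595 79
```

Run:
```python
from h import *
# housing screws/dial tracked by template from w5 to w6 for a static re-check
T5,T6=np.load("T5.npy"),np.load("T6.npy"); a=cv2.imread("pics/w5.png"); b=cv2.imread("pics/w6.png")
for nm,T,im in(("w5",T5,a),("w6",T6,b)):
    g=cv2.GaussianBlur(cv2.cvtColor(im,6),(0,0),1).astype(np.float32)
    A=np.linspace(0,2*np.pi,180,endpoint=False)
    best=None
    for st,rg in((.002,6),(.0005,5)):
        c=best[1:] if best else (.5885,-.0088)
        L=[]
        for i in range(-rg,rg+1):
            for j in range(-rg,rg+1):
                x,y=c[0]+i*st,c[1]+j*st
                val=[]
                for r in(.050,.0575):
                    q=np.array([proj("wrist",[x+r*np.cos(t),y+r*np.sin(t),.046],T) for t in A],np.float32)
                    v=cv2.remap(g,q[:,:1],q[:,1:],1,borderValue=-1)[:,0]; val.append(v)
                ok=(val[0]>0)&(val[1]>0)
                L.append((np.clip(val[0][ok]-val[1][ok],-60,120).mean() if ok.sum()>60 else -99,x,y))
        best=max(L)
    print(nm,best)
```

```text
w5 (np.float32(39.753933), 0.5795, -0.0048000000000000004)
w6 (np.float32(34.849583), 0.5835, -0.0028000000000000004)
```

Time is plentiful, so I'll back off and measure the plate again with the arm settled.

Emit:
drive_tool:
  jaw: [0.9,0.9,0.9,0.9,0.9]
  translation:
    - [0.1,-0.045,0]
    - [0.2,-0.09,0]
    - [0.2,-0.09,0]
    - [0.2,-0.09,0]
    - [0.2,-0.09,0]
  roll: [0,0,0,0,0]

```text
t: 10.8
ee_pos: [0.5166, -0.066, 0.1652]
tool_rot: [0.191, 0.982, 0.0, -0.0]
ft_force: [-0.3, 0.9, -1.8]
width: 0.0245
gripper_force: 59.6
```

Emit:
drive_tool:
  jaw: [0.9,0.9,0.9]
  translation:
    - [0,0,0]
    - [0,0,0]
    - [0,0,0]
  roll: [0,0,0]

```text
t: 11.18
ee_pos: [0.5173, -0.0662, 0.1656]
tool_rot: [0.191, 0.982, 0.0, 0.0]
ft_force: [0.1, 0.0, -2.3]
width: 0.0245
gripper_force: 59.6
```

Run:
```python
from h import *
T=campose("wrist",model("wrist")[2]); s=env.sense(); print(s["ee_pos"],s["qvel"])
im=env.read_camera("wrist"); cv2.imwrite("pics/w7.png",im); np.save("T7.npy",T)
g=cv2.GaussianBlur(cv2.cvtColor(im,6).astype(np.float32),(0,0),1); A=np.linspace(0,2*np.pi,120,endpoint=False)
def ring(x,y,r,z):
    q=np.array([proj("wrist",[x+r*np.cos(a),y+r*np.sin(a),z],T) for a in A],np.float32)
    return np.median(cv2.remap(g,q[:,:1],q[:,1:],1))
c=np.array([.4653,-.0425])
print("plate",sorted((ring(c[0]+i*.0007,c[1]+j*.0007,r,.06),round(c[0]+i*.0007,4),round(c[1]+j*.0007,4),r) for i in range(-9,10) for j in range(-9,10) for r in(.018,.0185,.019))[:4])
R=np.load("T5.npy")
# collar front arc: brass only within a box above the fingers
h=cv2.cvtColor(im,cv2.COLOR_BGR2HSV); m=(h[...,0]>12)&(h[...,0]<35)&(h[...,1]>90)&(h[...,2]>80)
for v in(208,212,214,216,218,222,228,236,244,250): 
    u=np.nonzero(m[v,240:400])[0]; print(v,(u.min()+240,u.max()+240) if len(u) else None)
```

```text
[ 0.51725152 -0.06624853  0.16555394] [ 0.00099195  0.00101579 -0.00280707 -0.00026661 -0.00016706  0.00080553]
plate [(np.float32(88.41399), np.float64(0.4653), np.float64(-0.0425), 0.019), (np.float32(88.53541), np.float64(0.4653), np.float64(-0.0432), 0.019), (np.float32(88.920074), np.float64(0.466), np.float64(-0.0425), 0.019), (np.float32(89.67973), np.float64(0.4653), np.float64(-0.0425), 0.0185)]
208 None
212 (np.int64(317), np.int64(321))
214 (np.int64(309), np.int64(329))
216 (np.int64(307), np.int64(332))
218 (np.int64(304), np.int64(335))
222 (np.int64(296), np.int64(342))
228 (np.int64(284), np.int64(352))
236 (np.int64(276), np.int64(362))
244 (np.int64(271), np.int64(367))
250 (np.int64(268), np.int64(370))
```

Emit:
drive_tool:
  jaw: [0.9,0.9,0.9,0.9,0.9]
  translation:
    - [-0.1,0.045,0]
    - [-0.205,0.093,0]
    - [-0.205,0.093,0]
    - [-0.205,0.093,0]
    - [-0.205,0.093,0]
  roll: [0,0,0,0,0]

```text
t: 11.85
ee_pos: [0.4669, -0.0435, 0.1658]
tool_rot: [0.191, 0.982, -0.0, 0.001]
ft_force: [-0.8, -0.4, -1.9]
width: 0.0245
gripper_force: 59.6
```

Emit:
drive_tool:
  jaw: [0.9,0.9,0.9,0.9,0.9]
  translation:
    - [0,0,-0.08]
    - [0,0,-0.16]
    - [0,0,-0.2]
    - [0,0,-0.2]
    - [0,0,-0.2]
  roll: [0,0,0,0,0]

```text
t: 12.48
ee_pos: [0.4669, -0.0434, 0.1162]
tool_rot: [0.191, 0.982, -0.0, 0.001]
ft_force: [0.1, 0.8, -0.3]
width: 0.0245
gripper_force: 59.6
```

Emit:
drive_tool:
  jaw: [0.9,0.9,0.9,0.9]
  translation:
    - [-0.004,0,-0.04]
    - [-0.004,0,-0.08]
    - [-0.004,0,-0.11]
    - [-0.004,0,-0.11]
  roll: [0,0,0,0]

```text
t: 12.98
ee_pos: [0.4641, -0.0428, 0.0868]
tool_rot: [0.191, 0.982, 0.0, -0.001]
ft_force: [0.1, -0.1, -2.2]
width: 0.0241
gripper_force: 59.6
```

Emit:
drive_tool:
  jaw: [0.9,0.9,0.9,0.9]
  translation:
    - [0,0,-0.012]
    - [0,0,-0.024]
    - [0,0,-0.024]
    - [0,0,-0.024]
  roll: [0,0,0,0]

```text
t: 13.48
ee_pos: [0.4652, -0.0431, 0.0821]
tool_rot: [0.191, 0.982, -0.0, 0.0]
ft_force: [-0.0, 0.2, -0.4]
width: 0.0247
gripper_force: 59.6
```

Emit:
drive_tool:
  jaw: [0.9,0.9,0.9]
  translation:
    - [0,0,-0.01]
    - [0,0,-0.01]
    - [0,0,-0.01]
  roll: [0,0,0]

```text
t: 13.85
ee_pos: [0.4651, -0.0431, 0.0794]
tool_rot: [0.191, 0.982, -0.0, -0.0]
ft_force: [-0.0, -0.2, -1.4]
width: 0.0245
gripper_force: 59.6
```

Emit:
drive_tool:
  jaw: [0.9,0.9,0.9]
  translation:
    - [0,0,-0.008]
    - [0,0,-0.008]
    - [0,0,-0.008]
  roll: [0,0,0]

```text
t: 14.22
ee_pos: [0.4652, -0.0431, 0.0775]
tool_rot: [0.191, 0.982, 0.0, 0.0]
ft_force: [0.7, -0.1, -1.9]
width: 0.0245
gripper_force: 59.6
```

Emit:
drive_tool:
  jaw: [0.9,0.9,0.9]
  translation:
    - [0,0,-0.008]
    - [0,0,-0.008]
    - [0,0,-0.008]
  roll: [0,0,0]

```text
t: 14.6
ee_pos: [0.4654, -0.0432, 0.0758]
tool_rot: [0.191, 0.982, -0.0, 0.0]
ft_force: [-0.0, 0.3, 2.4]
width: 0.0244
gripper_force: 59.7
```

The foot has seated on the plate: contact at TCP z of about 0.0775, as expected. Now I'll press in fine steps.

Emit:
drive_tool:
  jaw: [0.9,0.9,0.9]
  translation:
    - [0,0,-0.003]
    - [0,0,-0.003]
    - [0,0,-0.003]
  roll: [0,0,0]

```text
t: 14.98
ee_pos: [0.4653, -0.0431, 0.0749]
tool_rot: [0.191, 0.982, -0.0, 0.0]
ft_force: [0.3, 1.0, 3.9]
width: 0.0246
gripper_force: 59.8
```

Emit:
drive_tool:
  jaw: [0.9,0.9,0.9]
  translation:
    - [0,0,-0.003]
    - [0,0,-0.003]
    - [0,0,-0.003]
  roll: [0,0,0]

```text
t: 15.35
ee_pos: [0.4653, -0.0431, 0.0741]
tool_rot: [0.191, 0.982, -0.0, 0.0]
ft_force: [0.4, -0.3, 3.3]
width: 0.0244
gripper_force: 59.9
```

Run:
```python
from h import *
s=env.sense(); print(s["t"],s["ee_pos"],s["ft_force"],s["moment"],s["tau"])
for n in("side","top"): cv2.imwrite(f"pics/{n}_p1.png",env.read_camera(n))
s=env.sense(); print(s["t"],s["ft_force"])
c=np.array([.5885,-.0088])
for n in("side","top"):
    im=cv2.imread(f"pics/{n}_p1.png",0); q=proj(n,[*c,.046]); print(n,q); u,v=map(int,q)
    print(im[v-14:v+15:2,u-22:u+23:2])
```

```text
15.35 [ 0.46527215 -0.04311649  0.07406023] [ 0.42707941 -0.31673431  3.34731696] [-8.84038497e-05 -1.43132496e-02  2.87540984e-02] [-1.74585544e-01 -2.86343282e+01 -2.32647711e+01 -7.52006960e-02
 -8.92908254e-03  4.24034151e-04]
15.45 [0.01946281 0.44811356 4.1359175 ]
side (np.float64(320.8178215676751), np.float64(207.29621757100531))
[[ 54  55  58  53  56  78 102 146 159 177 177 177 176 176 174 175 178 177
  181 185 188 189 187]
 [ 58  55  53  55  59  63  78  73 109 165 170 167 168 171 172 176 185 188
  187 189 188 188 187]
 [ 62  54  58  57  58  59  65  64  88 127 126 130 129 134 135 152 171 183
  186 187 190 187 187]
 [106  55  58  54  54  56  63  67 123 142 103 144 142 140 140 130 129 141
  172 187 188 189 188]
 [112  55  54  54  56  56  58  82 143 151 115 134 150 149 151 149 138 127
  131 173 186 183 187]
 [109  55  59  61  51  56  54 111 147 149 148 148 154 153 152 154 148 135
  129 138 151 171 180]
 [112  62  75  56  56  76 104 113 114 114 115 105 139 154 152 152 150 146
  138 136 125 116 127]
 [112  66  99  66  59 118 150 152 153 151 145 125 144 153 153 152 150 154
  148 
[... 1520 characters left out ...]
123 123 122 111  99]
 [100 117 120 121 122 121 124 124 120  94  65  45  47  54  92 115 120 124
  121 104  98 110  99]
 [ 94 115 108 108 122 124 123 122 113  77  65  44  62  56  61  61  75  92
  106 113 116 114 100]
 [ 94 119 118 122 121 119 112 102  81  78  63  54  70  51  58  60  57  53
   57  64  83  94  87]
 [ 89 116 116 107 117  84  48  78  79  79  58  67  71  49  64  66  67  64
   62  57  56  54  53]
 [ 88 103 119 121 114  80  83 100  83  75  52  74  64  56  75  73  73  69
   70  67  64  61  61]
 [ 86  90 116 116 102 115 119  92  82  68  59  78  51  66  81  80  79  76
   73  72  72  69  66]
 [ 85  85 101 118 120 118 107  86  80  62  70  75  44  74  84  84  83  80
   79  77  76  75  73]]
```

The top camera still sees the dial, so I'll build a numeric reader. First test: the hand tip is near (314,199).

```bash
cat > dial.py <<'E'
from h import *
def read(im):
    g=cv2.GaussianBlur(cv2.cvtColor(im,6).astype(np.float32),(0,0),.6)
    a=np.radians(np.arange(60,300,1.)); out=[]
    r=np.arange(5,13.1,.5)[:,None]
    q=cv2.remap(g,(325+r*np.cos(a)).astype(np.float32),(193.3+r*np.sin(a)).astype(np.float32),1)
    p=q[4:].mean(0); p2=q[-5:].mean(0)   # r 7-13, tip r 11-13
    d=np.degrees(a)-74
    return d,p,p2
def show(im):
    d,p,p2=read(im); 
    from scipy.signal import find_peaks
    for nm,x in(("shaft",p),("tip",p2)):
        k,pr=find_peaks(-x,prominence=6); print(nm,[(int(d[i]),"%.2frad"%np.radians(d[i]),"%.1fN"%(np.radians(d[i])*4),int(x[i])) for i in k])
if __name__=="__main__":
    import sys
    if len(sys.argv)>1: show(cv2.imread(sys.argv[1]))
    else:
        s=env.sense(); print(s["t"],s["ee_pos"],s["ft_force"],s["width"]); im=env.read_camera("top"); cv2.imwrite("pics/top_%d.png"%(s["t"]*100),im); show(im)
E
python3 dial.py pics/top0.png; python3 dial.py pics/top_p1.png
```

```text
shaft [(1, '0.02rad', '0.1N', 78), (142, '2.48rad', '9.9N', 94)]
tip [(1, '0.02rad', '0.1N', 59), (142, '2.48rad', '9.9N', 71)]
shaft [(10, '0.17rad', '0.7N', 57), (37, '0.65rad', '2.6N', 59), (76, '1.33rad', '5.3N', 74), (142, '2.48rad', '9.9N', 99)]
tip [(11, '0.19rad', '0.8N', 50), (36, '0.63rad', '2.5N', 58), (77, '1.34rad', '5.4N', 66), (142, '2.48rad', '9.9N', 75)]
```

Emit:
drive_tool:
  jaw: [0.9,0.9,0.9]
  translation:
    - [0,0,-0.003]
    - [0,0,-0.003]
    - [0,0,-0.003]
  roll: [0,0,0]

```text
t: 15.82
ee_pos: [0.4652, -0.0431, 0.0733]
tool_rot: [0.191, 0.982, 0.0, 0.0]
ft_force: [0.1, -0.4, 3.8]
width: 0.0242
gripper_force: 59.9
```

Emit:
drive_tool:
  jaw: [0.9,0.9,0.9]
  translation:
    - [0,0,-0.003]
    - [0,0,-0.003]
    - [0,0,-0.003]
  roll: [0,0,0]

```text
t: 16.2
ee_pos: [0.4653, -0.0431, 0.0726]
tool_rot: [0.191, 0.982, 0.0, 0.0]
ft_force: [0.9, 0.4, 4.3]
width: 0.0245
gripper_force: 60.0
```

```bash
python3 dial.py
```

```text
16.2 [ 0.46528171 -0.04311626  0.07258593] [0.92661954 0.42102207 4.26782015] 0.02454549895422542
shaft [(10, '0.17rad', '0.7N', 57), (37, '0.65rad', '2.6N', 58), (98, '1.71rad', '6.8N', 85), (142, '2.48rad', '9.9N', 100)]
tip [(11, '0.19rad', '0.8N', 51), (36, '0.63rad', '2.5N', 58), (98, '1.71rad', '6.8N', 68), (142, '2.48rad', '9.9N', 76)]
```

The dial reader works: 6.8 N now, rising at 0.97 N/mm as expected. I'll continue.

Emit:
drive_tool:
  jaw: [0.9,0.9,0.9]
  translation:
    - [0,0,-0.003]
    - [0,0,-0.003]
    - [0,0,-0.003]
  roll: [0,0,0]

```text
t: 16.62
ee_pos: [0.4653, -0.0431, 0.0719]
tool_rot: [0.191, 0.982, 0.0, 0.0]
ft_force: [-0.6, 0.9, 5.9]
width: 0.024
gripper_force: 60.1
```

```bash
python3 dial.py
```

```text
16.625 [ 0.46530866 -0.04312125  0.07192601] [-0.59186682  0.91966335  5.89625783] 0.023954158472274473
shaft [(7, '0.12rad', '0.5N', 58), (37, '0.65rad', '2.6N', 58), (108, '1.88rad', '7.5N', 86), (142, '2.48rad', '9.9N', 100)]
tip [(11, '0.19rad', '0.8N', 52), (36, '0.63rad', '2.5N', 58), (107, '1.87rad', '7.5N', 69), (142, '2.48rad', '9.9N', 76)]
```

Emit:
drive_tool:
  jaw: [0.9,0.9,0.9]
  translation:
    - [0,0,-0.003]
    - [0,0,-0.003]
    - [0,0,-0.003]
  roll: [0,0,0]

```text
t: 17.05
ee_pos: [0.4653, -0.0431, 0.0713]
tool_rot: [0.191, 0.982, -0.0, 0.0]
ft_force: [0.2, 0.8, 6.3]
width: 0.0246
gripper_force: 60.2
```

```bash
python3 dial.py
```

```text
17.05 [ 0.4653239  -0.04313956  0.0712743 ] [0.20361433 0.76274101 6.31369455] 0.02461105309780264
shaft [(10, '0.17rad', '0.7N', 58), (37, '0.65rad', '2.6N', 58), (116, '2.02rad', '8.1N', 84), (142, '2.48rad', '9.9N', 100)]
tip [(11, '0.19rad', '0.8N', 51), (36, '0.63rad', '2.5N', 58), (116, '2.02rad', '8.1N', 68), (142, '2.48rad', '9.9N', 76)]
```

Emit:
drive_tool:
  jaw: [0.9,0.9,0.9]
  translation:
    - [0,0,-0.003]
    - [0,0,-0.003]
    - [0,0,-0.003]
  roll: [0,0,0]

```text
t: 17.48
ee_pos: [0.4654, -0.0431, 0.0707]
tool_rot: [0.191, 0.982, -0.0, 0.0]
ft_force: [-1.1, 0.3, 7.2]
width: 0.0244
gripper_force: 60.3
```

```bash
python3 dial.py|grep -v tip
```

```text
17.475 [ 0.4653914  -0.04313872  0.07065114] [-1.11896936  0.33350952  7.17740582] 0.02443319154136282
shaft [(7, '0.12rad', '0.5N', 57), (37, '0.65rad', '2.6N', 60), (125, '2.18rad', '8.7N', 86)]
```

Emit:
drive_tool:
  jaw: [0.9,0.9,0.9]
  translation:
    - [0,0,-0.002]
    - [0,0,-0.002]
    - [0,0,-0.002]
  roll: [0,0,0]

```text
t: 17.9
ee_pos: [0.4654, -0.0432, 0.0702]
tool_rot: [0.191, 0.982, -0.0, 0.0]
ft_force: [-0.4, 1.2, 7.0]
width: 0.0247
gripper_force: 60.3
```

```bash
python3 dial.py|grep -v tip
```

```text
17.9 [ 0.46539606 -0.04315226  0.07020768] [-0.37924783  1.23698373  6.95446324] 0.024712914715465745
shaft [(6, '0.10rad', '0.4N', 58), (36, '0.63rad', '2.5N', 59), (132, '2.30rad', '9.2N', 80)]
```

Emit:
drive_tool:
  jaw: [0.9,0.9,0.9]
  translation:
    - [0,0,-0.002]
    - [0,0,-0.002]
    - [0,0,-0.002]
  roll: [0,0,0]

```text
t: 18.32
ee_pos: [0.4655, -0.0432, 0.07]
tool_rot: [0.191, 0.982, -0.0, 0.0]
ft_force: [-1.6, 0.9, 9.8]
width: 0.0247
gripper_force: 60.7
```

```bash
python3 dial.py|grep -v tip
```

```text
18.325 [ 0.46548305 -0.04315563  0.07002899] [-1.55919782  0.9030047   9.78752378] 0.02470516125501227
shaft [(7, '0.12rad', '0.5N', 56), (36, '0.63rad', '2.5N', 59), (135, '2.36rad', '9.4N', 77)]
```

Emit:
drive_tool:
  jaw: [0.9,0.9,0.9]
  translation:
    - [0,0,-0.002]
    - [0,0,-0.002]
    - [0,0,-0.002]
  roll: [0,0,0]

```text
t: 18.75
ee_pos: [0.4655, -0.0432, 0.0699]
tool_rot: [0.191, 0.982, -0.0, 0.0]
ft_force: [-1.4, 1.3, 11.8]
width: 0.0248
gripper_force: 61.0
```

```bash
python3 dial.py|grep -v tip
```

```text
18.75 [ 0.46550917 -0.04317425  0.06989543] [-1.37388484  1.33748311 11.7989343 ] 0.024829247678356946
shaft [(10, '0.17rad', '0.7N', 57), (37, '0.65rad', '2.6N', 59), (136, '2.37rad', '9.5N', 76)]
```

Run:
```python
from dial import *
s=env.sense(); print(s["moment"],s["ft_force"],s["tool_rot"])
im=cv2.imread("pics/top_1875.png"); i0=cv2.imread("pics/top0.png")
d,p,p2=read(im); k=(d>=124)&(d<=154); e=read(i0)
print(np.c_[d[k],p[k],p2[k],e[1][k],e[2][k]].astype(int)[::2].tolist())
```

```text
[0.11607679 0.43687099 0.0045655 ] [-1.54209137  1.80832591 11.7192948 ] [ 1.90655677e-01  9.81656908e-01 -3.84576094e-05  3.54487930e-04]
[[124, 107, 103, 116, 116], [126, 101, 93, 115, 115], [128, 94, 83, 114, 113], [130, 87, 72, 113, 110], [132, 81, 63, 110, 105], [134, 77, 55, 107, 98], [136, 76, 51, 103, 90], [138, 76, 50, 99, 81], [140, 80, 53, 96, 74], [142, 85, 60, 94, 71], [144, 91, 70, 95, 73], [146, 98, 81, 98, 80], [148, 105, 93, 103, 89], [150, 111, 104, 107, 98], [152, 116, 112, 110, 105]]
```

Emit:
drive_tool:
  jaw: [0.9,0.9]
  translation:
    - [0,0,0]
    - [0,0,0]
  roll: [0,0,0]

```text
validation failed for argument at $.ro...
```

```bash
python3 -c "
from h import *
s=env.sense(); print(s['t'],s['moment'],s['ft_force'],s['ee_pos'])"
```

```text
18.8 [0.11607679 0.43687099 0.0045655 ] [-1.54209137  1.80832591 11.7192948 ] [ 0.46553167 -0.04314226  0.06991346]
```

Emit:
drive_tool:
  jaw: [0.9,0.9,0.9]
  translation:
    - [0,0,-0.002]
    - [0,0,-0.002]
    - [0,0,-0.002]
  roll: [0,0,0]

```text
t: 19.18
ee_pos: [0.4656, -0.0432, 0.0698]
tool_rot: [0.191, 0.982, -0.0, 0.0]
ft_force: [-3.3, 1.9, 14.2]
width: 0.0241
gripper_force: 61.3
```

```bash
python3 dial.py
python3 - <<'E'
from h import *
s=env.sense(); print(s['t'],s['moment'],s['ft_force'],s['ee_pos'],s['tool_rot'])
T=np.load("T7.npy"); im=cv2.imread("pics/w7.png")
for u,v in[(301,101),(354.5,125),(309,160)]:
    P=pix2("wrist",u,v,.095,np.load("T5.npy")); print("pillar",P[:2]-[.4653,-.0426])
E
```

```text
19.175 [ 0.46557117 -0.04317502  0.06979555] [-3.31186278  1.87411086 14.15172721] 0.024106956087507687
shaft [(10, '0.17rad', '0.7N', 57), (37, '0.65rad', '2.6N', 58), (137, '2.39rad', '9.6N', 78)]
tip [(11, '0.19rad', '0.8N', 51), (36, '0.63rad', '2.5N', 58), (138, '2.41rad', '9.6N', 50)]
19.225 [ 0.1920804   0.67720953 -0.02486398] [-3.00980211  1.93051873 13.2922039 ] [ 0.46557917 -0.0431501   0.06979538] [ 1.90629607e-01  9.81661975e-01 -5.42143608e-05  3.42392341e-04]
pillar [-0.02337094 -0.00571976]
pillar [0.00560731 0.02300448]
pillar [ 0.01680585 -0.0161632 ]
```

```bash
python3 - <<'E'
from h import *
M=[];F=[]
for i in range(16):
    env.read_camera("side"); s=env.sense(); M.append(s['moment']);F.append(s['ft_force'])
M=np.array(M);F=np.array(F); n=4
print(s['t'],M.mean(0),M.std(0)/n,F.mean(0),F.std(0)/n,s['ee_pos'],s['width'])
for h in(.1,.13,.15,.17,.19,.21): f=F.mean(0);m=M.mean(0); print(h,"xFp",h*-f[0]-m[1],"yFp",m[0]-h*f[1])
E
python3 dial.py
```

```text
20.025 [ 0.16681994  0.60000327 -0.01748829] [0.00662905 0.00847011 0.00831296] [-3.30522475  1.53439811 14.59591665] [0.13270418 0.15901737 0.14912701] [ 0.46558171 -0.04318194  0.06981143] 0.024060643084532433
0.1 xFp -0.26948079890722526 yFp 0.013380127610527232
0.13 xFp -0.1703240562921568 yFp -0.0326518158019021
0.15 xFp -0.10421956121544457 yFp -0.06333977807685495
0.17 xFp -0.03811506613873217 yFp -0.09402774035180786
0.19 xFp 0.027989428937980065 yFp -0.12471570262676077
0.21 xFp 0.0940939240146923 yFp -0.15540366490171362
20.025 [ 0.46558171 -0.04318194  0.06981143] [-4.00872866  2.17003543 14.03258073] 0.024060643084532433
shaft [(10, '0.17rad', '0.7N', 57), (37, '0.65rad', '2.6N', 58), (137, '2.39rad', '9.6N', 78)]
tip [(11, '0.19rad', '0.8N', 50), (36, '0.63rad', '2.5N', 58), (138, '2.41rad', '9.6N', 51)]
```

Emit:
drive_tool:
  jaw: [0.9,0.9,0.9]
  translation:
    - [-0.0016,0.0007,0]
    - [-0.0016,0.0007,0]
    - [-0.0016,0.0007,0]
  roll: [0,0,0]

```text
t: 20.45
ee_pos: [0.4656, -0.0432, 0.0698]
tool_rot: [0.191, 0.982, -0.0, 0.001]
ft_force: [-2.8, 0.7, 13.6]
width: 0.0245
gripper_force: 61.2
```

```bash
cat > w.py <<'E'
from h import *
M=[];F=[]
for i in range(10):
    env.read_camera("side"); s=env.sense(); M.append(s['moment']);F.append(s['ft_force'])
M=np.array(M);F=np.array(F)
print(s['t'],M.mean(0),F.mean(0),s['ee_pos'],s['width'])
E
python3 w.py; python3 dial.py|grep tip
```

```text
20.95 [ 0.11006176  0.46097152 -0.01596222] [-2.32516378  1.17296866 13.54476599] [ 0.4655548  -0.04315387  0.06982478] 0.024486572151484684
tip [(11, '0.19rad', '0.8N', 50), (36, '0.63rad', '2.5N', 58), (138, '2.41rad', '9.6N', 50)]
```

The wrench analysis puts the pillar load centre near (-22,-11) mm. That means the collar is slightly tilted in the grip and leaning on one pillar. I'll back off, let go so the spring stands square on the plate, and press the knob top with closed fingers so the collar can level itself.

Emit:
drive_tool:
  jaw: [0.9,0.9,0.9,0.9,0.9]
  translation:
    - [0.0008,-0.0003,0.012]
    - [0.0016,-0.0007,0.024]
    - [0.0016,-0.0007,0.034]
    - [0.0016,-0.0007,0.034]
    - [0.0016,-0.0007,0.034]
  roll: [0,0,0,0,0]

```text
t: 21.62
ee_pos: [0.465, -0.043, 0.0764]
tool_rot: [0.191, 0.982, 0.0, -0.0]
ft_force: [1.4, 1.1, 1.0]
width: 0.0244
gripper_force: 60.0
```

```bash
python3 w.py; python3 dial.py
```

```text
22.125 [ 0.03139228 -0.29857601  0.00566088] [1.28356206 0.32555156 1.35636615] [ 0.46501311 -0.04307225  0.076644  ] 0.024290494743492933
22.125 [ 0.46501311 -0.04307225  0.076644  ] [1.35445581 0.08691976 1.83695838] 0.024290494743492933
shaft [(10, '0.17rad', '0.7N', 57), (37, '0.65rad', '2.6N', 58), (137, '2.39rad', '9.6N', 78)]
tip [(11, '0.19rad', '0.8N', 51), (36, '0.63rad', '2.5N', 58), (138, '2.41rad', '9.6N', 50)]
```

Emit:
drive_tool:
  jaw: [0.9,0.9,0.8,0.65,0.55]
  translation:
    - [0,0,0.003]
    - [0,0,0.003]
    - [0,0,0.003]
    - [0,0,0.003]
    - [0,0,0.003]
  roll: [0,0,0,0,0]

```text
t: 22.8
ee_pos: [0.4646, -0.043, 0.0772]
tool_rot: [0.191, 0.982, -0.0, -0.0]
ft_force: [-0.1, 0.4, -0.5]
width: 0.0384
gripper_force: 0.0
```

Emit:
drive_tool:
  jaw: [0.5,0.5,0.5]
  translation:
    - [0,0,0.003]
    - [0,0,0.003]
    - [0,0,0.003]
  roll: [0,0,0]

```text
t: 23.18
ee_pos: [0.4651, -0.0431, 0.0782]
tool_rot: [0.191, 0.982, -0.0, -0.0]
ft_force: [0.2, -0.7, -0.5]
width: 0.043
gripper_force: 0.0
```

```bash
python3 w.py; python3 dial.py
python3 - <<'E'
from h import *
T=campose("wrist",model("wrist")[2]); im=env.read_camera("wrist"); cv2.imwrite("pics/w8.png",im); np.save("T8.npy",T)
h=cv2.cvtColor(im,cv2.COLOR_BGR2HSV); m=(h[...,0]>12)&(h[...,0]<35)&(h[...,1]>90)&(h[...,2]>80)
for v in range(204,280,6): 
    u=np.nonzero(m[v,220:420])[0]; print(v,(u.min()+220,u.max()+220) if len(u) else None,end=' ')
E
```

```text
23.675 [-0.00115421  0.00012014 -0.0040684 ] [-0.00220124  0.02633475  0.18910913] [ 0.46506367 -0.04309078  0.07819108] 0.04253039387549884
23.675 [ 0.46506367 -0.04309078  0.07819108] [-0.10865597  0.5286112   0.63648753] 0.04253039387549884
shaft [(10, '0.17rad', '0.7N', 57), (37, '0.65rad', '2.6N', 60), (137, '2.39rad', '9.6N', 78)]
tip [(11, '0.19rad', '0.8N', 50), (36, '0.63rad', '2.5N', 59), (138, '2.41rad', '9.6N', 50)]
204 (np.int64(302), np.int64(304)) 210 None 216 (np.int64(305), np.int64(366)) 222 (np.int64(291), np.int64(369)) 228 (np.int64(284), np.int64(356)) 234 (np.int64(277), np.int64(362)) 240 (np.int64(273), np.int64(366)) 246 (np.int64(269), np.int64(369)) 252 (np.int64(266), np.int64(372)) 258 (np.int64(272), np.int64(364)) 264 (np.int64(273), np.int64(363)) 270 (np.int64(273), np.int64(363)) 276 (np.int64(273), np.int64(363))
```

Emit:
drive_tool:
  jaw: [0.5,0.5,0.5,0.5,0.5]
  translation:
    - [0,0,0.06]
    - [0,0,0.14]
    - [0,0,0.2]
    - [0,0,0.2]
    - [0,0,0.2]
  roll: [0,0,0,0,0]

```text
t: 24.4
ee_pos: [0.4647, -0.043, 0.1279]
tool_rot: [0.191, 0.982, 0.0, -0.0]
ft_force: [-0.3, 0.4, -0.0]
width: 0.0428
gripper_force: 0.0
```

Emit:
drive_tool:
  jaw: [0.7,0.9,1,1,1]
  translation:
    - [0,0,0]
    - [0,0,0]
    - [0,0,0]
    - [0,0,0]
    - [0,0,0]
  roll: [0,0,0,0,0]

```text
t: 25.02
ee_pos: [0.4651, -0.0431, 0.1282]
tool_rot: [0.191, 0.982, 0.0, -0.0]
ft_force: [0.5, -0.0, 0.1]
width: -0.0001
gripper_force: 0.0
```

```bash
python3 w.py
python3 - <<'E'
from h import *
T=campose("wrist",model("wrist")[2]); im=env.read_camera("wrist"); cv2.imwrite("pics/w9.png",im); np.save("T9.npy",T)
h=cv2.cvtColor(im,cv2.COLOR_BGR2HSV); m=((h[...,0]>12)&(h[...,0]<35)&(h[...,1]>90)&(h[...,2]>80)).astype(np.uint8)
n,l,s,c=cv2.connectedComponentsWithStats(m); print([(*s[i],*c[i].round()) for i in range(1,n) if s[i,4]>60])
L=47e-3
for z in(.109,.112,.115): 
    q=np.array([proj("wrist",[.4653+.027*np.cos(a),-.0428+.027*np.sin(a),z],T) for a in np.linspace(0,6.28,90)]); print(z,q.min(0),q.max(0))
E
```

```text
25.525 [-0.00400916 -0.00090718  0.00899474] [ 0.09379501  0.03370071 -0.01598324] [ 0.46507166 -0.04307727  0.12820661] -0.00031245411947841744
[(np.int32(75), np.int32(114), np.int32(63), np.int32(50), np.int32(2446), np.float64(107.0), np.float64(139.0)), (np.int32(291), np.int32(170), np.int32(17), np.int32(15), np.int32(71), np.float64(300.0), np.float64(175.0)), (np.int32(276), np.int32(187), np.int32(87), np.int32(77), np.int32(3389), np.float64(320.0), np.float64(218.0))]
0.109 [276.24814661 186.50140542] [363.16595731 267.05633531]
0.112 [275.67523235 187.86062019] [363.7841728 269.3634141]
0.115 [275.08652292 189.25944634] [364.41941713 271.73141669]
```

The spring stands square and centred: the collar outline matches its prediction to within 1 px. Now I'll press down with the fingers closed.

Emit:
drive_tool:
  jaw: [1,1,1,1]
  translation:
    - [0.001,0.001,-0.04]
    - [0.001,0.001,-0.07]
    - [0.001,0.001,-0.07]
    - [0.001,0.001,-0.07]
  roll: [0,0,0,0]

```text
t: 26.08
ee_pos: [0.4653, -0.0428, 0.1105]
tool_rot: [0.191, 0.982, 0.0, -0.0]
ft_force: [-0.3, -0.4, 0.8]
width: -0.0005
gripper_force: 0.0
```

Emit:
drive_tool:
  jaw: [1,1,1]
  translation:
    - [0,0,-0.008]
    - [0,0,-0.008]
    - [0,0,-0.008]
  roll: [0,0,0]

```text
t: 26.45
ee_pos: [0.4654, -0.0429, 0.1088]
tool_rot: [0.191, 0.982, -0.0, 0.0]
ft_force: [0.1, -0.1, -0.1]
width: -0.0002
gripper_force: 0.0
```

Emit:
drive_tool:
  jaw: [1,1,1]
  translation:
    - [0,0,-0.008]
    - [0,0,-0.008]
    - [0,0,-0.008]
  roll: [0,0,0]

```text
t: 26.82
ee_pos: [0.4653, -0.0428, 0.1067]
tool_rot: [0.191, 0.982, -0.0, -0.0]
ft_force: [0.8, 0.5, 0.9]
width: -0.0003
gripper_force: 0.0
```

Emit:
drive_tool:
  jaw: [1,1,1]
  translation:
    - [0,0,-0.008]
    - [0,0,-0.008]
    - [0,0,-0.008]
  roll: [0,0,0]

```text
t: 27.2
ee_pos: [0.4655, -0.0429, 0.1049]
tool_rot: [0.191, 0.982, -0.0, 0.0]
ft_force: [0.3, 0.2, 3.0]
width: 0.0001
gripper_force: 1.2
```

Emit:
drive_tool:
  jaw: [1,1,1]
  translation:
    - [0,0,-0.005]
    - [0,0,-0.01]
    - [0,0,-0.01]
  roll: [0,0,0]

```text
t: 27.58
ee_pos: [0.4656, -0.0429, 0.1024]
tool_rot: [0.191, 0.982, -0.0, 0.0]
ft_force: [-0.7, 0.2, 4.3]
width: -0.0001
gripper_force: 2.4
```

Emit:
drive_tool:
  jaw: [1,1,1]
  translation:
    - [0,0,-0.004]
    - [0,0,-0.008]
    - [0,0,-0.008]
  roll: [0,0,0]

```text
t: 27.95
ee_pos: [0.4658, -0.043, 0.1007]
tool_rot: [0.191, 0.982, -0.0, 0.0]
ft_force: [-0.2, 0.3, 5.8]
width: 0.0001
gripper_force: 3.2
```

```bash
sed -i 's/range(10)/range(4)/' w.py; python3 w.py; python3 dial.py|tail -2
```

```text
28.15 [0.04185447 0.2028951  0.01913946] [-1.08032319  0.2803165   6.49293614] [ 0.46575099 -0.04295116  0.10078092] 0.0002887598752526921
shaft [(11, '0.19rad', '0.8N', 55), (42, '0.73rad', '2.9N', 60), (137, '2.39rad', '9.6N', 77)]
tip [(16, '0.28rad', '1.1N', 49), (41, '0.72rad', '2.9N', 59), (138, '2.41rad', '9.6N', 51)]
```

Emit:
drive_tool:
  jaw: [1,1,1]
  translation:
    - [-0.001,0,-0.004]
    - [-0.002,0,-0.004]
    - [-0.002,0,-0.004]
  roll: [0,0,0]

```text
t: 28.58
ee_pos: [0.4657, -0.043, 0.1001]
tool_rot: [0.191, 0.982, -0.0, 0.001]
ft_force: [0.1, 0.1, 6.2]
width: -0.0003
gripper_force: 3.5
```

```bash
python3 w.py; python3 dial.py|tail -2
```

```text
28.775 [0.07193025 0.12859821 0.01195268] [-0.96015692  0.35077686  6.90893938] [ 0.46564467 -0.04300425  0.10006239] -0.00010971544399746015
shaft [(11, '0.19rad', '0.8N', 57), (42, '0.73rad', '2.9N', 60), (134, '2.34rad', '9.4N', 71)]
tip [(16, '0.28rad', '1.1N', 51), (41, '0.72rad', '2.9N', 59), (137, '2.39rad', '9.6N', 48)]
```

Emit:
drive_tool:
  jaw: [1,1,1]
  translation:
    - [0,0,-0.002]
    - [0,0,-0.002]
    - [0,0,-0.002]
  roll: [0,0,0]

```text
t: 29.2
ee_pos: [0.4657, -0.043, 0.0997]
tool_rot: [0.191, 0.982, -0.0, 0.001]
ft_force: [-0.6, 0.3, 8.8]
width: 0.0
gripper_force: 3.9
```

```bash
python3 w.py; python3 dial.py|tail -2
```

```text
29.4 [0.08681037 0.21127905 0.01324092] [-0.99217685  0.39336925  7.74030134] [ 0.4657061  -0.04302309  0.09969283] -0.0002630250828366579
shaft [(11, '0.19rad', '0.8N', 57), (42, '0.73rad', '2.9N', 60), (136, '2.37rad', '9.5N', 71)]
tip [(16, '0.28rad', '1.1N', 53), (41, '0.72rad', '2.9N', 60), (137, '2.39rad', '9.6N', 48)]
```

Emit:
drive_tool:
  jaw: [1,1,1]
  translation:
    - [0,0,-0.002]
    - [0,0,-0.002]
    - [0,0,-0.002]
  roll: [0,0,0]

```text
t: 29.82
ee_pos: [0.4658, -0.043, 0.0996]
tool_rot: [0.191, 0.982, -0.0, 0.001]
ft_force: [-1.7, 1.0, 10.2]
width: 0.0001
gripper_force: 5.0
```

```bash
python3 w.py; python3 dial.py|tail -2
```

```text
30.025 [ 0.10067072  0.38229917 -0.00419725] [-2.08648859  0.66024204  9.55592978] [ 0.46576327 -0.04301741  0.09956374] -9.878601711149783e-05
shaft [(11, '0.19rad', '0.8N', 57), (42, '0.73rad', '2.9N', 61), (137, '2.39rad', '9.6N', 77)]
tip [(16, '0.28rad', '1.1N', 52), (41, '0.72rad', '2.9N', 60), (138, '2.41rad', '9.6N', 50)]
```

Emit:
drive_tool:
  jaw: [1,1,1]
  translation:
    - [0,0,-0.002]
    - [0,0,-0.002]
    - [0,0,-0.002]
  roll: [0,0,0]

```text
t: 30.45
ee_pos: [0.4659, -0.043, 0.0995]
tool_rot: [0.191, 0.982, -0.0, 0.001]
ft_force: [-2.6, 0.5, 12.8]
width: -0.0
gripper_force: 6.2
```

```bash
python3 w.py; python3 dial.py|tail -2
```

```text
30.65 [ 0.13818811  0.49335954 -0.00602802] [-2.61127797  0.97533498 12.81454991] [ 0.46586166 -0.04305044  0.09947533] -0.0002064971757456234
shaft [(11, '0.19rad', '0.8N', 56), (42, '0.73rad', '2.9N', 60), (137, '2.39rad', '9.6N', 77)]
tip [(16, '0.28rad', '1.1N', 51), (41, '0.72rad', '2.9N', 59), (138, '2.41rad', '9.6N', 50)]
```

With free pressing the dial stops at the same value: 9.6 N, with the pillars taking about 4.7 N. I'll relieve the sideways load so the collar sits evenly, then hold.

Emit:
drive_tool:
  jaw: [1,1,1,1]
  translation:
    - [-0.002,0.0005,0]
    - [-0.004,0.001,-0.001]
    - [-0.004,0.001,-0.001]
    - [-0.004,0.001,-0.001]
  roll: [0,0,0,0]

```text
t: 31.2
ee_pos: [0.4657, -0.043, 0.0995]
tool_rot: [0.191, 0.982, -0.0, 0.002]
ft_force: [-0.9, 1.0, 11.9]
width: 0.0
gripper_force: 5.8
```

```bash
python3 w.py; python3 dial.py|tail -2; python3 -c "
from h import *
print(env.sense()['tool_rot'])"
```

```text
31.4 [0.11887853 0.25089926 0.00289157] [-1.26032089  0.6738415  11.53195136] [ 0.46573615 -0.04301004  0.09948679] 0.00023294638859030868
shaft [(11, '0.19rad', '0.8N', 56), (41, '0.72rad', '2.9N', 60), (137, '2.39rad', '9.6N', 77)]
tip [(16, '0.28rad', '1.1N', 52), (40, '0.70rad', '2.8N', 59), (138, '2.41rad', '9.6N', 51)]
[ 1.90689359e-01  9.81648291e-01 -1.02201351e-04  2.04700403e-03]
```

The load is still biased towards one pillar because the fingertips press at their edge. I'll lift off, shift about 8 mm so that edge sits over the knob axis, and press again.

Emit:
drive_tool:
  jaw: [1,1,1,1,1]
  translation:
    - [0,0,0.025]
    - [0,0,0.048]
    - [0.018,-0.006,0.048]
    - [0.036,-0.013,0.048]
    - [0.036,-0.013,0.048]
  roll: [0,0,0,0,0]

```text
t: 32.08
ee_pos: [0.4728, -0.0459, 0.1089]
tool_rot: [0.191, 0.982, 0.0, -0.001]
ft_force: [0.2, 0.3, -0.0]
width: 0.0001
gripper_force: 0.0
```

```bash
python3 w.py
python3 - <<'E'
from h import *
T=campose("wrist",model("wrist")[2]); im=env.read_camera("wrist"); cv2.imwrite("pics/w10.png",im)
print(env.sense()["tool_rot"])
h=cv2.cvtColor(im,cv2.COLOR_BGR2HSV); m=((h[...,0]>12)&(h[...,0]<35)&(h[...,1]>90)&(h[...,2]>80)).astype(np.uint8)
n,l,s,c=cv2.connectedComponentsWithStats(m); print([tuple(map(int,s[i])) for i in range(1,n) if s[i,4]>200])
for x,y in((.4653,-.0428),): 
    q=np.array([proj("wrist",[x+.027*np.cos(a),y+.027*np.sin(a),.109],T) for a in np.linspace(0,6.28,90)]); print(q.min(0),q.max(0))
E
```

```text
32.275 [-0.00043979 -0.00223254  0.01686956] [-0.12971113  0.28409291  0.00662769] [ 0.47253255 -0.04578333  0.1091328 ] 7.420218277547041e-05
[ 1.90681593e-01  9.81651901e-01  1.63573956e-05 -2.72826212e-04]
[(55, 105, 70, 54, 2929), (271, 182, 96, 83, 4092)]
[271.19711151 181.67626693] [367.55797396 271.0429484 ]
```

Emit:
drive_tool:
  jaw: [1,1,1,1,1]
  translation:
    - [0,0,-0.01]
    - [0,0,-0.02]
    - [0,0,-0.03]
    - [-0.001,0,-0.037]
    - [-0.002,0,-0.037]
  roll: [0,0,0,0,0]

```text
t: 32.95
ee_pos: [0.4733, -0.0461, 0.1011]
tool_rot: [0.191, 0.982, -0.0, 0.001]
ft_force: [-0.3, 0.5, 6.4]
width: 0.0
gripper_force: 3.0
```

```bash
python3 w.py; python3 dial.py|tail -2
```

```text
33.15 [0.05935937 0.08625217 0.00324166] [-0.46574125  0.10240917  6.12268644] [ 0.47330282 -0.04605974  0.10116511] 0.0004254003106371796
shaft [(10, '0.17rad', '0.7N', 55), (40, '0.70rad', '2.8N', 61), (112, '1.95rad', '7.8N', 99), (137, '2.39rad', '9.6N', 76)]
tip [(11, '0.19rad', '0.8N', 49), (39, '0.68rad', '2.7N', 61), (112, '1.95rad', '7.8N', 100), (138, '2.41rad', '9.6N', 51)]
```

Emit:
drive_tool:
  jaw: [1,1,1]
  translation:
    - [-0.001,0,-0.003]
    - [-0.001,0,-0.003]
    - [-0.001,0,-0.003]
  roll: [0,0,0]

```text
t: 33.58
ee_pos: [0.4733, -0.0461, 0.1006]
tool_rot: [0.191, 0.982, -0.0, 0.001]
ft_force: [-0.2, 0.8, 6.4]
width: 0.0001
gripper_force: 3.3
```

```bash
python3 w.py; python3 dial.py|tail -2
```

```text
33.775 [ 0.04960618  0.11015089 -0.0074383 ] [-0.47095638  0.66114388  6.69333641] [ 0.47326641 -0.04610136  0.10060668] 3.972496561161532e-05
shaft [(6, '0.10rad', '0.4N', 53), (39, '0.68rad', '2.7N', 60), (137, '2.39rad', '9.6N', 76)]
tip [(11, '0.19rad', '0.8N', 47), (38, '0.66rad', '2.7N', 59), (138, '2.41rad', '9.6N', 51)]
```

Emit:
drive_tool:
  jaw: [1,1,1]
  translation:
    - [-0.001,0,-0.004]
    - [-0.001,0,-0.004]
    - [-0.001,0,-0.004]
  roll: [0,0,0]

```text
t: 34.2
ee_pos: [0.4733, -0.0461, 0.0998]
tool_rot: [0.191, 0.982, -0.0, 0.002]
ft_force: [-0.1, 0.6, 7.1]
width: 0.0002
gripper_force: 3.6
```

```bash
python3 w.py; python3 dial.py|tail -1
```

```text
34.4 [ 0.05272146  0.03007399 -0.00736639] [-0.40076275  0.57628062  7.09504992] [ 0.47330804 -0.04614636  0.09986452] -0.00011568578884005544
tip [(11, '0.19rad', '0.8N', 47), (38, '0.66rad', '2.7N', 60), (137, '2.39rad', '9.6N', 47)]
```

Emit:
drive_tool:
  jaw: [1,1,1]
  translation:
    - [-0.001,0,-0.003]
    - [-0.001,0,-0.003]
    - [-0.001,0,-0.003]
  roll: [0,0,0]

```text
t: 34.83
ee_pos: [0.4734, -0.0462, 0.0996]
tool_rot: [0.191, 0.982, 0.0, 0.002]
ft_force: [-1.5, 0.2, 9.5]
width: -0.0003
gripper_force: 4.7
```

```bash
python3 w.py; python3 dial.py|tail -1
```

```text
35.025 [0.1341007  0.14941362 0.02623714] [-0.63872551  0.57244245  9.39338759] [ 0.47334936 -0.04617373  0.09955856] 0.00018643116728455446
tip [(11, '0.19rad', '0.8N', 47), (38, '0.66rad', '2.7N', 60), (138, '2.41rad', '9.6N', 49)]
```

Emit:
drive_tool:
  jaw: [1,1,1]
  translation:
    - [-0.001,0,-0.002]
    - [-0.001,0,-0.002]
    - [-0.001,0,-0.002]
  roll: [0,0,0]

```text
t: 35.45
ee_pos: [0.4734, -0.0462, 0.0995]
tool_rot: [0.191, 0.982, 0.0, 0.002]
ft_force: [-0.4, 1.0, 11.1]
width: 0.0001
gripper_force: 5.6
```

```bash
python3 w.py; python3 dial.py|tail -1
```

```text
35.65 [0.16873071 0.21197502 0.00899448] [-1.49040823  0.609812   11.01326202] [ 0.47341832 -0.04619364  0.09949706] 0.0006162390012560855
tip [(11, '0.19rad', '0.8N', 46), (38, '0.66rad', '2.7N', 60), (138, '2.41rad', '9.6N', 51)]
```

Emit:
drive_tool:
  jaw: [1,1,1,1,1]
  translation:
    - [0,0,0.025]
    - [0,0,0.048]
    - [-0.014,-0.014,0.048]
    - [-0.014,-0.014,0.035]
    - [-0.014,-0.014,0.02]
  roll: [0,0,0,0,0]

```text
t: 36.33
ee_pos: [0.4676, -0.0496, 0.102]
tool_rot: [0.191, 0.982, -0.0, -0.0]
ft_force: [-1.3, -0.3, 5.8]
width: 0.0002
gripper_force: 2.7
```

Emit:
drive_tool:
  jaw: [1,1,1,1,1]
  translation:
    - [0,0,-0.006]
    - [0,0,-0.012]
    - [0,0,-0.016]
    - [0,0,-0.019]
    - [0,0,-0.019]
  roll: [0,0,0,0,0]

```text
t: 36.95
ee_pos: [0.4685, -0.0497, 0.0995]
tool_rot: [0.191, 0.982, -0.0, 0.0]
ft_force: [-3.4, -0.5, 15.0]
width: 0.0
gripper_force: 7.5
```

```bash
cat >> w.py <<'E'
m=M.mean(0);f=F.mean(0); p=np.array(s['ee_pos'])
print("CoP rel plate mm",1e3*(p[0]-(m[1]+.134*f[0])/f[2]-.4653),1e3*(p[1]+(m[0]-.134*f[1])/f[2]+.0427),"pillars N",f[2]+1.55-9.6)
E
python3 w.py; python3 dial.py|tail -1
```

```text
37.15 [ 0.04540963  0.86063654 -0.00913253] [-4.78909838e+00  1.98187773e-03  1.47490989e+01] [ 0.46851288 -0.04976299  0.09951794] 6.0493385495610976e-05
CoP rel plate mm -11.628520884700622 -4.002191434208435 pillars N 6.6990989050346474
tip [(-3, '-0.05rad', '-0.2N', 50), (25, '0.44rad', '1.7N', 61), (138, '2.41rad', '9.6N', 50)]
```

Emit:
drive_tool:
  jaw: [1,1,1,1]
  translation:
    - [-0.003,0,0.001]
    - [-0.006,0,0.001]
    - [-0.008,0,0.001]
    - [-0.008,0,0.001]
  roll: [0,0,0,0]

```text
t: 37.7
ee_pos: [0.4677, -0.0498, 0.0995]
tool_rot: [0.191, 0.982, -0.0, 0.002]
ft_force: [-0.9, 0.1, 10.2]
width: 0.0002
gripper_force: 5.2
```

```bash
python3 w.py; python3 dial.py|tail -1
```

```text
37.9 [-0.00690493  0.24442973  0.00646809] [-1.47640925 -0.25891533 10.55704757] [ 0.46767217 -0.04983559  0.0995494 ] -1.310703811723929e-05
CoP rel plate mm -2.041084113214797 -4.503254760569564 pillars N 2.5070475704336648
tip [(-4, '-0.07rad', '-0.3N', 54), (21, '0.37rad', '1.5N', 61), (138, '2.41rad', '9.6N', 51)]
```

Emit:
drive_tool:
  jaw: [1,1,1]
  translation:
    - [-0.001,0.002,-0.001]
    - [-0.001,0.002,-0.001]
    - [-0.001,0.002,-0.001]
  roll: [0,0,0]

```text
t: 38.33
ee_pos: [0.4677, -0.0497, 0.0995]
tool_rot: [0.191, 0.982, -0.001, 0.002]
ft_force: [-1.8, -1.0, 11.4]
width: 0.0002
gripper_force: 5.5
```

```bash
sed -i 's/range(4)/range(8)/' w.py
cat >> w.py <<'E'
c=np.array([p[0]-(m[1]+.134*f[0])/f[2]-.4653,p[1]+(m[0]-.134*f[1])/f[2]+.0427])*1e3; fp=f[2]+1.55-9.6
print("pillar CoP",(c*f[2]-35*f[:2])/fp)
E
python3 w.py; python3 dial.py|tail -1
```

```text
38.725 [-0.13512651  0.24291333  0.00659169] [-1.0078927  -1.24409904 11.07394569] [ 0.46771525 -0.0497423   0.09954705] -0.0001787242396378572
CoP rel plate mm -7.324345607274074 -4.190313621517762 pillars N 3.0239456877404134
pillar CoP [-15.15674076  -0.945731  ]
tip [(-3, '-0.05rad', '-0.2N', 52), (25, '0.44rad', '1.7N', 60), (138, '2.41rad', '9.6N', 51)]
```

Collar resting on the pillars with about 3 N, load centre inside the pillar triangle, dial steady. Holding now.

Emit:
drive_tool:
  jaw: [1,1,1,1,1]
  translation:
    - [0.001,0,-0.001]
    - [0.001,0,-0.001]
    - [0.001,0,-0.001]
    - [0.001,0,-0.001]
    - [0.001,0,-0.001]
  roll: [0,0,0,0,0]

```text
t: 39.4
ee_pos: [0.4678, -0.0498, 0.0994]
tool_rot: [0.191, 0.982, -0.001, 0.002]
ft_force: [-2.0, -0.9, 12.1]
width: -0.0002
gripper_force: 6.3
```

Emit:
drive_tool:
  jaw: [1,1,1,1,1]
  translation:
    - [0,0,0]
    - [0,0,0]
    - [0,0,0]
    - [0,0,0]
    - [0,0,0]
  roll: [0,0,0,0,0]

```text
t: 40.02
ee_pos: [0.4678, -0.0498, 0.0994]
tool_rot: [0.191, 0.982, -0.001, 0.002]
ft_force: [-1.2, -0.8, 12.8]
width: 0.0001
gripper_force: 6.3
```

Emit:
drive_tool:
  jaw: [1,1,1,1,1]
  translation:
    - [0,0,0]
    - [0,0,0]
    - [0,0,0]
    - [0,0,0]
    - [0,0,0]
  roll: [0,0,0,0,0]

```text
t: 40.65
ee_pos: [0.4678, -0.0498, 0.0995]
tool_rot: [0.191, 0.982, -0.001, 0.002]
ft_force: [-1.8, -1.0, 12.4]
width: -0.0003
gripper_force: 6.3
```

```bash
python3 w.py; python3 dial.py|tail -1
```

```text
41.05 [-0.13573443  0.38966038  0.01122168] [-2.03359328 -0.89329612 12.72411664] [ 0.46776863 -0.04973963  0.09946044] 0.00022795677831464662
CoP rel plate mm -6.738994458347802 -8.299658069031352 pillars N 4.674116635462157
pillar CoP [ -3.11759161 -15.90470645]
tip [(-3, '-0.05rad', '-0.2N', 52), (25, '0.44rad', '1.7N', 60), (138, '2.41rad', '9.6N', 51)]
```

Held for over two seconds. The reading stopped at 9.6 N, short of the heavy line, so the spring goes in the bowl. Now I'll lift off and re-grip.

Emit:
drive_tool:
  jaw: [1,1,1,0.6,0.5]
  translation:
    - [0,0,0.03]
    - [0,0,0.08]
    - [0,0,0.15]
    - [0,0.02,0.15]
    - [0,0.02,0.15]
  roll: [0,0,0,0,0]

```text
t: 41.72
ee_pos: [0.4651, -0.0432, 0.1339]
tool_rot: [0.19, 0.982, 0.0, -0.001]
ft_force: [0.2, -0.4, -1.2]
width: 0.0361
gripper_force: 0.0
```

Emit:
drive_tool:
  jaw: [0.5,0.5,0.5]
  translation:
    - [0,0,0]
    - [0,0,0]
    - [0,0,0]
  roll: [0,0,0]

```text
t: 42.1
ee_pos: [0.4656, -0.0438, 0.1343]
tool_rot: [0.191, 0.982, 0.0, -0.0]
ft_force: [-0.6, -1.4, 0.2]
width: 0.0426
gripper_force: 0.0
```

```bash
python3 dial.py
python3 - <<'E'
from h import *
T=campose("wrist",model("wrist")[2]); im=env.read_camera("wrist"); cv2.imwrite("pics/w11.png",im)
h=cv2.cvtColor(im,cv2.COLOR_BGR2HSV); m=((h[...,0]>12)&(h[...,0]<35)&(h[...,1]>90)&(h[...,2]>80)).astype(np.uint8)
n,l,s,c=cv2.connectedComponentsWithStats(m); print([tuple(map(int,s[i])) for i in range(1,n) if s[i,4]>200])
for x,y in((.4653,-.0428),): 
    q=np.array([proj("wrist",[x+.027*np.cos(a),y+.027*np.sin(a),.109],T) for a in np.linspace(0,6.28,90)]); print(q.min(0),q.max(0))
E
```

```text
42.1 [ 0.46561793 -0.04379988  0.13434133] [-0.60552713 -1.36677193  0.24532728] 0.042588820125889396
shaft [(16, '0.28rad', '1.1N', 54), (45, '0.80rad', '3.2N', 63), (137, '2.39rad', '9.6N', 72), (196, '3.42rad', '13.7N', 71)]
tip [(16, '0.28rad', '1.1N', 47), (43, '0.75rad', '3.0N', 61), (138, '2.41rad', '9.6N', 51), (190, '3.32rad', '13.3N', 102)]
[(81, 112, 61, 49, 2334), (278, 183, 84, 77, 3266)]
[278.15603309 182.50180249] [362.80874274 261.36885546]
```

Emit:
drive_tool:
  jaw: [0.5,0.5,0.5,0.5,0.5]
  translation:
    - [-0.001,0.003,-0.06]
    - [-0.001,0.003,-0.12]
    - [-0.001,0.003,-0.18]
    - [-0.001,0.003,-0.221]
    - [-0.001,0.003,-0.221]
  roll: [0,0,0,0,0]

```text
t: 42.82
ee_pos: [0.4645, -0.0428, 0.0781]
tool_rot: [0.191, 0.982, 0.0, -0.001]
ft_force: [-0.0, 0.2, 0.1]
width: 0.0425
gripper_force: 0.0
```

Emit:
drive_tool:
  jaw: [0.5,0.6,0.7,0.8,0.9]
  translation:
    - [0,0,0]
    - [0,0,0]
    - [0,0,0]
    - [0,0,0]
    - [0,0,0]
  roll: [0,0,0,0,0]
  squeeze: 50

```text
t: 43.45
ee_pos: [0.4661, -0.0431, 0.0798]
tool_rot: [0.191, 0.982, 0.0, 0.001]
ft_force: [-0.5, 0.5, 1.2]
width: 0.0248
gripper_force: 48.9
```

Emit:
drive_tool:
  jaw: [0.9,0.9,0.9]
  translation:
    - [0,0,0]
    - [0,0,0]
    - [0,0,0]
  roll: [0,0,0]

```text
t: 43.82
ee_pos: [0.4659, -0.0431, 0.0796]
tool_rot: [0.191, 0.982, 0.0, 0.0]
ft_force: [1.2, 1.7, 1.0]
width: 0.0248
gripper_force: 49.1
```

Emit:
drive_tool:
  jaw: [0.9,0.9,0.9,0.9,0.9]
  translation:
    - [0,0,0.05]
    - [0,0,0.12]
    - [0,0,0.24]
    - [0,0,0.4]
    - [0,0,0.4]
  roll: [0,0,0,0,0]

```text
t: 44.45
ee_pos: [0.4679, -0.0439, 0.1832]
tool_rot: [0.191, 0.982, -0.001, 0.004]
ft_force: [0.9, -0.8, -2.3]
width: 0.0245
gripper_force: 49.2
```

Run:
```python
from h import *
s=env.sense(); p=s["ee_pos"]; print(p,s["ft_force"],s["width"])
print("bowl",pix2("top",234,182,.045),pix2("top",179.8+215/4,150+132/4,.045))
# rim outer circle proj check in the first top picture: bbox
P=pix2("top",234,182,.045)
q=np.array([proj("top",[P[0]+.06*np.cos(a),P[1]+.06*np.sin(a),.045]) for a in np.linspace(0,6.28,90)]); print(q.min(0),q.max(0))
```

```text
[ 0.46794995 -0.04394032  0.18318292] [ 0.87936149 -0.83606346 -2.31344495] 0.02451036584684023
bowl [0.61522192 0.24484382 0.045     ] [0.61234828 0.24599795 0.045     ]
[212.57390627 161.26078169] [255.38610278 203.07070926]
```

Emit:
drive_tool:
  jaw: [0.9,0.9,0.9,0.9,0.9]
  translation:
    - [0.08,0.15,0]
    - [0.18,0.35,0]
    - [0.28,0.55,0]
    - [0.35,0.68,0]
    - [0.35,0.68,0]
  roll: [0,0,0,0,0]

```text
t: 45.08
ee_pos: [0.5523, 0.1289, 0.1774]
tool_rot: [0.189, 0.982, -0.0, -0.002]
ft_force: [-1.2, -0.2, -2.2]
width: 0.0249
gripper_force: 49.6
```

Emit:
drive_tool:
  jaw: [0.9,0.9,0.9,0.9,0.9]
  translation:
    - [0.1,0.2,0]
    - [0.2,0.4,0]
    - [0.25,0.484,0]
    - [0.25,0.484,0]
    - [0.25,0.484,0]
  roll: [0,0,0,0,0]

```text
t: 45.7
ee_pos: [0.6144, 0.2461, 0.1782]
tool_rot: [0.191, 0.982, -0.001, -0.001]
ft_force: [-0.3, 0.1, -1.9]
width: 0.0246
gripper_force: 49.8
```

Run:
```python
from h import *
T=campose("wrist",model("wrist")[2]); s=env.sense(); p=s["ee_pos"]; print(s["t"],p,s["ft_force"],s["width"])
im=env.read_camera("wrist"); cv2.imwrite("pics/w12.png",im)
g=cv2.GaussianBlur(cv2.cvtColor(im,6).astype(np.float32),(0,0),1.2); A=np.linspace(0,2*np.pi,180,endpoint=False)
def ring(x,y,r):
    q=np.array([proj("wrist",[x+r*np.cos(a),y+r*np.sin(a),.045],T) for a in A],np.float32)
    v=cv2.remap(g,q[:,:1],q[:,1:],1,borderValue=-1)[:,0]; return v
best=[]
for i in range(-8,9):
    for j in range(-8,9):
        x,y=.616+i*.002,.248+j*.002; a,b=ring(x,y,.057),ring(x,y,.063); ok=(a>0)&(b>0)
        q=proj("wrist",[x,y,.045],T)
        best.append((np.clip(np.abs(b-a)[ok],0,40).mean(),round(x,3),round(y,3),ok.sum()))
print(sorted(best)[-5:])
```

```text
45.7 [0.61439825 0.24610213 0.17824101] [-0.33710196  0.08493408 -1.85458044] 0.024604192136394597
[(np.float32(27.639544), 0.618, 0.25, np.int64(180)), (np.float32(27.752838), 0.614, 0.25, np.int64(180)), (np.float32(28.045952), 0.616, 0.248, np.int64(180)), (np.float32(28.432096), 0.618, 0.248, np.int64(180)), (np.float32(28.75843), 0.616, 0.25, np.int64(180))]
```

Emit:
drive_tool:
  jaw: [0.9,0.9,0.9,0.9,0.9]
  translation:
    - [0.004,0.008,-0.15]
    - [0.004,0.008,-0.33]
    - [0.004,0.008,-0.48]
    - [0.004,0.008,-0.58]
    - [0.004,0.008,-0.58]
  roll: [0,0,0,0,0]

```text
t: 46.38
ee_pos: [0.6135, 0.2477, 0.0315]
tool_rot: [0.191, 0.981, -0.002, -0.003]
ft_force: [0.2, 0.6, -1.5]
width: 0.0245
gripper_force: 49.8
```

Emit:
drive_tool:
  jaw: [0.9,0.9,0.9,0.9]
  translation:
    - [0,0,-0.012]
    - [0,0,-0.024]
    - [0,0,-0.028]
    - [0,0,-0.028]
  roll: [0,0,0,0]

```text
t: 46.88
ee_pos: [0.6168, 0.25, 0.028]
tool_rot: [0.191, 0.982, 0.0, 0.0]
ft_force: [0.9, -0.4, -2.6]
width: 0.0248
gripper_force: 49.8
```

Emit:
drive_tool:
  jaw: [0.9,0.9,0.9]
  translation:
    - [0,0,-0.008]
    - [0,0,-0.008]
    - [0,0,-0.008]
  roll: [0,0,0]

```text
t: 47.25
ee_pos: [0.6165, 0.25, 0.0253]
tool_rot: [0.191, 0.982, -0.0, -0.0]
ft_force: [0.3, -0.0, -1.4]
width: 0.0247
gripper_force: 49.8
```

Emit:
drive_tool:
  jaw: [0.9,0.9,0.9]
  translation:
    - [0,0,-0.007]
    - [0,0,-0.007]
    - [0,0,-0.007]
  roll: [0,0,0]

```text
t: 47.62
ee_pos: [0.6169, 0.25, 0.0242]
tool_rot: [0.191, 0.982, 0.0, 0.0]
ft_force: [-0.6, -0.1, 1.7]
width: 0.0246
gripper_force: 50.1
```

Emit:
drive_tool:
  jaw: [0.9,0.9,0.9]
  translation:
    - [0,0,-0.004]
    - [0,0,-0.004]
    - [0,0,-0.004]
  roll: [0,0,0]

```text
t: 48.0
ee_pos: [0.6169, 0.25, 0.0231]
tool_rot: [0.191, 0.982, 0.0, 0.0]
ft_force: [-1.0, -0.3, 2.8]
width: 0.0241
gripper_force: 50.2
```

The foot is on the bowl floor. I'll ease off, release and retreat.

Emit:
drive_tool:
  jaw: [0.9,0.9,0.8,0.65,0.5]
  translation:
    - [0,0,0.005]
    - [0,0,0.005]
    - [0,0,0.005]
    - [0,0,0.005]
    - [0,0,0.005]
  roll: [0,0,0,0,0]

```text
t: 48.62
ee_pos: [0.616, 0.2497, 0.0233]
tool_rot: [0.191, 0.982, -0.0, -0.001]
ft_force: [-0.4, -0.5, 0.4]
width: 0.0426
gripper_force: 0.0
```

Emit:
drive_tool:
  jaw: [0.5,0.5,0.5,0.5,0.5]
  translation:
    - [0,0,0]
    - [0,0,0.08]
    - [0,0,0.2]
    - [0,0,0.4]
    - [0,0,0.55]
  roll: [0,0,0,0,0]

```text
t: 49.25
ee_pos: [0.6177, 0.2502, 0.1658]
tool_rot: [0.191, 0.982, 0.001, 0.002]
ft_force: [0.9, -0.0, 0.4]
width: 0.0424
gripper_force: 0.0
```

Emit:
drive_tool:
  jaw: [0.5,0.5,0.5]
  translation:
    - [0,0,0.05]
    - [0,0,0.05]
    - [0,0,0.05]
  roll: [0,0,0]

```text
t: 49.62
ee_pos: [0.6151, 0.2495, 0.1715]
tool_rot: [0.191, 0.982, -0.001, -0.002]
ft_force: [-0.7, -1.2, -1.4]
width: 0.0428
gripper_force: 0.0
```

```bash
python3 - <<'E'
from h import *
T=campose("wrist",model("wrist")[2]); s=env.sense(); print(s["t"],s["ee_pos"],s["ft_force"])
im=env.read_camera("wrist"); cv2.imwrite("pics/w13.png",im)
h=cv2.cvtColor(im,cv2.COLOR_BGR2HSV); m=((h[...,0]>12)&(h[...,0]<35)&(h[...,1]>90)&(h[...,2]>60)).astype(np.uint8)
n,l,st,c=cv2.connectedComponentsWithStats(m); print([tuple(map(int,st[i])) for i in range(1,n) if st[i,4]>200])
q=np.array([proj("wrist",[.6165+.027*np.cos(a),.250+.027*np.sin(a),.052],T) for a in np.linspace(0,6.28,90)]); print(q.min(0),q.max(0))
E
python3 dial.py
```

```text
49.625 [0.61506457 0.24948214 0.17151713] [-0.65441867 -1.18757208 -1.38909885]
[(291, 158, 59, 58, 1859), (587, 193, 53, 139, 4782)]
[290.41353289 157.70755958] [350.13995033 215.36748734]
49.675 [0.61496959 0.24948044 0.17118011] [-0.01881954  0.35501944 -0.39984384] 0.04281326613195711
shaft [(1, '0.02rad', '0.1N', 110), (137, '2.39rad', '9.6N', 83)]
tip [(1, '0.02rad', '0.1N', 109), (138, '2.41rad', '9.6N', 54)]
```

```bash
python3 -c "
from plant import env
print(env.sign_off())"
```

```text
the job is handed in; nothing more can be done
None
```

The spring was pressed until its collar rested on the gauge pillars with about 3–5 N on them and held there for over 2 s; the max hand stopped at about 9.6 N, short of the 10 N line, so I stood it upright in the round bowl, let go and handed the job in (even contact on all three pillars was judged from wrist forces, not seen).

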